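# Prop the water-bath lid half open and set the sensor arm

## Robot

A 6-joint arm with a two-finger parallel gripper is mounted at the origin on the work surface. World frame = base frame: x ahead of the robot, y to its left, z up, the work surface at z = 0. Lengths are in m, angles in rad, forces in N, time in s.
With the tool pointing down it reaches from about 0.25 to 0.725 m from the base axis. Payload 4 kg.
Tool frame: the origin (TCP) lies midway between the tips of the shut fingers; the grasp point (between the pads) lies 19 mm behind it; z points along the fingers, y is the direction in which the jaws open and shut (so a half turn about z gives the same grasp; the last joint's range is limited). The gripper opens to 85 mm and grips with 20 to 120 N. Pads are 22 mm wide; open, the fingers measure 114 mm over their backs; the gripper's body (76 mm by 85 mm) begins 54 mm behind the grasp point. The pads swing forward as they close: fully open they stand 13 mm farther back than shut.
Start: joints at [-1.304, 0.241, 0.005, 1.335, 0, 1.571], TCP at [0.132, -0.482, 0.231] pointing down, gripper open.
Joint ranges: [-2.72, 2.72], [-1.05, 1.87], [-1.09, 1.28], [-1.99, 2.15], [-1.42, 1.44], [-3.14, 3.14]. Speed limits (rad/s): [2.79, 2.79, 3.14, 3.14, 3.14, 3.14].

## Interface

Orientations are given as a unit quaternion [x, y, z, w].
In Python, from workcell import get_obs, camera, camera_model, job_done, masks_of gives the robot as it stands.
- The arm moves only by the tool jog_arm, never from a script. Its argument "deltas" is a list that holds one entry, the list of rows, each a list of 7 numbers: the shift along the tool's x, y, z in mm, then the turn, a rotation vector about the tool's x, y, z in degrees, then the finger opening in mm, from 0 to 85.4. A call has 1 to 5 rows; each row shifts and turns the pose as measured when the row begins, along the tool's axes as they then stand; what a row does not reach is not made up. A row lasts 1/10 s, in which the tool goes at most 50 mm and 8.59 degrees, less where a joint would pass 70% of its speed; a pose out of reach is approached as far as the arm can. A call with a gripper value outside its range is refused whole. The fingers move at their own pace and stop on an object; the grip force is fixed at half the most. Time passes only in rows, so rows that do not move let the fingers close. It gives the time, the measured TCP pose, the force and the opening at its end, in the units of the state.
- get_obs(): the state, without advancing time (a new reading comes with each control period).
- camera(name): name is "scene" or "top" or "wrist"; returns the picture (400x640x3 uint8, red, green, blue); there is no depth.
- camera_model(name): a dict with "fovy" (degrees; the focal length in pixels is half the picture's height over the tangent of half this angle, whatever the lens; pixels are square), "cx", "cy" (the principal point, pixels), "pose" (4x4, takes a point from camera to world coordinates); the wrist camera has in their place "T_tool_cam" (4x4, takes a point from camera to tool coordinates, whose origin is the TCP and whose axes are the flange's). Camera axes: x right, y down, z forward; pixel columns grow to the right and rows downward; lengths in m; the calibration is good to about 2 mm. A picture is of the moment at which its call begins: read the wrist's pose just before it. camera_model takes no time and is no camera call.
- job_done(): hands the job in, once; it reports no verdict.
Trained networks look in the newest picture that a camera, given by its name, has taken for a name from the list of things; names that differ only in an ending like _2 or _b are one class to them, and where a whole thing is asked for, a point or a joint stands for the part that bears it (a point fixed in the world has none). Each returns a list of dicts, best first, with "conf" (0 to 1); they miss things now and then, are a little off and sometimes report something else, mostly with a low value. They report only what shows in the picture. A call takes as long as a camera call.
- masks_of(target, camera): "pixels" (400x640 bool, what is visible of it) and "at" ([column, row] in pixels, amid what is visible of it).
The state is a dict: "clock": time; "joint_pos": joint angles; "joint_vel": joint speeds; "tau": joint torques, N m; "eef_pos": TCP position; "tool_rot": TCP orientation; "ft_force": force on the tool from outside, world axes, zero at the start; "ft_torque": the same for the moment, N m; "grip_width": finger opening in m.
Only numpy, scipy, OpenCV 4.12 (cv2) and the standard library are available. Lean on these libraries where they do the work, as an engineer would, in place of code of your own. Each camera call takes 0.05 s, during which the arm holds its last target. There are 200 camera calls.

## Task

The water bath's lid is thrown right back. Swing the prop leg on the lid's edge out towards the front until it snaps over its dead point and locks, then bring the lid forward, letting it down gently under control, until it stands half open on the leg with the leg's foot on its bracket on the bath's side. Also turn the temperature sensor's stiff arm so that it points straight across the bath, parallel to its front rim, and leave the other things on the bench alone.

Things in the scene. Friction and masses are not known exactly. Their poses are not given: they have to be found in the camera images.
- bath: White tub, 200 (x) by 240 (y) by 120 mm high, fixed. Origin: centre of its underside. x points from its front wall (near the robot) to its back wall, where the lid is hinged; y to its left; z up. A steel bracket (80 by 30 mm, top level with the rim) half-way along the left wall takes the leg's foot. The prop leg is on the lid's left (+y) edge, the sensor arm on a post at the right (-y) side.
- lid (a joint): Angle of the lid, rad. 0 = flat on the rim; grows as the free edge rises and goes back. It starts leaning back on its stop at 1.95 (22 degrees past upright), held only by its weight (about 0.5 kg, varying; hardly any friction). Forward of upright (below 1.57) it falls to the front by itself. On the locked leg it stands at about 1.19. Turns about the bath's y through lid_hinge.
- lid_hinge (a point): Middle of the lid's hinge axis, at x = +100, z = 127 mm in the bath's frame. The axes are the lid's own: -x runs from the hinge to the free edge, y along the hinge.
- lid_edge (a point): Middle of the lid's free edge, at mid thickness. The lid is a flat plain steel plate, 10 mm thick, 240 mm wide along the hinge; the free edge is 150 mm from the hinge axis. Nothing is mounted on its faces.
- leg (a joint): Angle of the prop leg to the lid, rad: 0 = folded along the lid's edge (foot near the hinge, 0.17 rad off the line pivot to hinge), 0.73 = swung out to the front against its stop = locked. Over-centre spring, dead point at 0.33: below it the leg springs back, above it snaps to the stop. With the lid back, about 2 N at the foot moves it; pulling on hard at the stop drags the lid forward.
- leg_pivot (a point): Pivot of the leg, on the lid's left (+y) edge 115 mm from the lid's hinge. The leg turns about the bath's y axis through it. The leg is a steel strip 14 mm wide and 6 mm thick, just outside the lid's edge.
- leg_foot (a point): On the axis of the leg's foot, 125 mm from the pivot. The foot is a round steel pin, 10 mm in diameter, along the bath's y, sticking out sideways left of the tub; this point is 20 mm in from its outer end, 55 mm out from the tub's left wall, with free space behind (+x), below and above. Folded, it is just above rim height; swinging out, it moves towards the front and up, about the pivot.
- sensor_arm (a joint): Angle of the sensor arm about its upright post, rad: 0 = pointing straight across the bath (the bath's +y), +1.57 = pointing to the back (the bath's +x), more = outwards. Range -0.6 to 2.6. It stays where it is left (friction about 0.08 N m) and is to be set to 0.
- post_top (a point): Point on the axis of the arm's post, at the arm's mid height (175 mm above the bench), at x = -70, y = -180 mm in the bath's frame. The arm is a plain square aluminium bar 12 by 12 mm, level.
- sensor_head (a point): On the axis of the sensor head at the arm's mid height, 160 mm from the post's axis. The head is an upright black cylinder, 36 mm in diameter, from 35 mm below to 15 mm above this point.
- beaker: Glass beaker, 70 mm across, 85 mm high, standing to the right of the bath. Origin at its underside. To be left alone.
- reagent: White plastic bottle, 60 mm across, 120 mm high, standing to the left of the bath. Origin at its underside. To be left alone.
- jar: Amber jar with a black cap, 68 mm across, 85 mm high, standing to the left of the bath. Origin at its underside. To be left alone.
- spanner: Steel spanner, 150 mm long, lying in front of the bath. Origin at its underside. To be left alone.
- boss: Steel clamp boss, about 50 mm, lying to the right of the bath, towards its back. Origin at its underside. To be left alone.
- pot: White plastic pot with a red cap, 60 mm across, 70 mm high, standing well behind the bath. Origin at its underside. To be left alone.

How it is judged:
By the outcome, as a careful person would: the job done as asked, in the order asked, and still so for the second after the job is handed in, with the robot touching nothing.
It also fails if it takes over 72 s, if anything falls off the work surface, if the arm or the gripper's body presses on something with over 40 N, if the wrist force passes 120 N, or if a joint passes its speed limit or range.

## Working session

There is one attempt and no reset: what is moved stays moved. The work goes in short steps, Python scripts to look and compute and a tool call to move; the robot and the scene stay as the last step left them, time stands still between calls to the robot, and variables do not carry over. Pictures are saved under pics/ and viewed, about 8 in all and at most 12, crops included, and the job is handed in when it is done.

Besides the shell and the picture viewer there is one more tool, called after ">>>" by a JSON object that holds its "api" and its "payload". jog_arm: Moves the arm, as the interface text tells. Its arguments: {"type":"object","properties":{"deltas":{"type":"array"}},"required":["deltas"]}

```bash
mkdir -p pics; ls; python3 - <<'E'
from workcell import *
import cv2,numpy as np
print(get_obs())
for c in ("scene","top"):
    im=camera(c); cv2.imwrite(f"pics/{c}0.png",im[:,:,::-1])
    m=camera_model(c); print(c,m)
    for n in ["bath","lid","leg","sensor_arm","leg_pivot","leg_foot","sensor_head","lid_edge","lid_hinge","post_top","reagent","jar","beaker","boss"]:
        r=masks_of(n,c)
        for d in r[:2]: print(n,d["conf"],d["at"],d["pixels"].sum())
E
```

```text
pics
{'clock': 0.0, 'joint_pos': array([-1.30400327e+00,  2.41426061e-01,  3.72243969e-03,  1.33521729e+00,
        8.98933172e-06,  1.57082233e+00]), 'joint_vel': array([ 3.22911374e-04, -1.12075990e-04,  3.14329460e-04, -9.46085881e-05,
        1.03944695e-04, -6.95287278e-04]), 'tau': array([ 1.75713962e-03, -3.72315753e+01,  2.52408493e+01,  1.69476634e-02,
        1.14992440e-04,  3.29860427e-06]), 'eef_pos': array([ 0.13165344, -0.48169215,  0.23040576]), 'tool_rot': array([ 9.91117039e-01,  1.32988293e-01, -1.36844836e-04, -1.05344823e-03]), 'ft_force': array([0.54195919, 0.27551193, 1.32527124]), 'ft_torque': array([-0.00788656,  0.06093404,  0.01398838]), 'grip_width': 0.08561655879466977}
scene {'fovy': 51.75768170828033, 'cx': 315.7797986620027, 'cy': 196.14198236850032, 'pose': array([[-0.69590577,  0.57484317, -0.43043058,  1.06469993],
       [ 0.71794978,  0.5704511 , -0.3989156 ,  0.45584474],
       [ 0.01622569, -0.58663521, -0.80968874,  0.9898193 ],
       [ 0.        ,  0.        ,  0.        ,  1.        ]])}
bath 0.79 [313.1, 174.5] 8512
lid 0.79 [295.0, 181.1]
[... 954 characters left out ...]
 0.9 [344.4, 178.6] 4016
leg 0.82 [292.0, 208.1] 193
leg 0.16 [449.8, 222.5] 698
sensor_arm 0.57 [445.3, 222.0] 696
sensor_arm 0.19 [297.2, 198.0] 262
leg_pivot 0.73 [296.0, 189.3] 167
leg_foot 0.68 [297.1, 204.1] 218
leg_foot 0.36 [345.5, 178.8] 3717
sensor_head 0.96 [449.7, 213.9] 564
sensor_head 0.29 [237.6, 213.8] 501
lid_edge 0.72 [344.5, 173.9] 3890
lid_edge 0.72 [296.3, 200.9] 264
lid_hinge 0.72 [447.0, 224.0] 677
lid_hinge 0.56 [343.0, 178.1] 3981
post_top 0.67 [449.0, 219.4] 554
post_top 0.59 [237.4, 211.5] 518
reagent 0.86 [232.8, 212.8] 512
jar 0.7 [297.5, 202.8] 198
jar 0.57 [240.6, 264.8] 608
beaker 0.74 [479.3, 217.8] 713
boss 0.8 [447.4, 178.8] 271
boss 0.63 [343.9, 137.2] 451
```

```bash
python3 - <<'E'
import cv2
im=cv2.imread("pics/top0.png"); cv2.imwrite("pics/top0c.png",cv2.resize(im[100:340,180:540],None,fx=2.2,fy=2.2,interpolation=cv2.INTER_CUBIC))
im=cv2.imread("pics/scene0.png"); cv2.imwrite("pics/scene0c.png",cv2.resize(im[70:310,170:490],None,fx=2.5,fy=2.5,interpolation=cv2.INTER_CUBIC))
E
```

```text
(no output)
```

View pics/top0c.png

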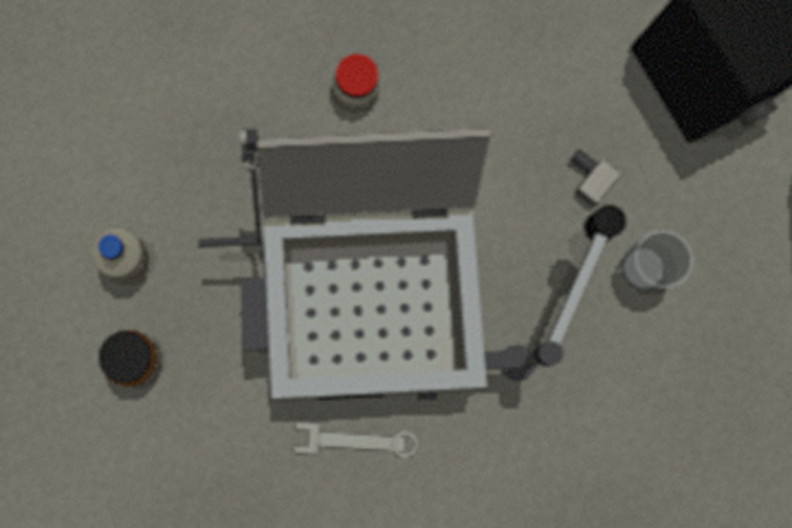

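View pics/scene0c.png

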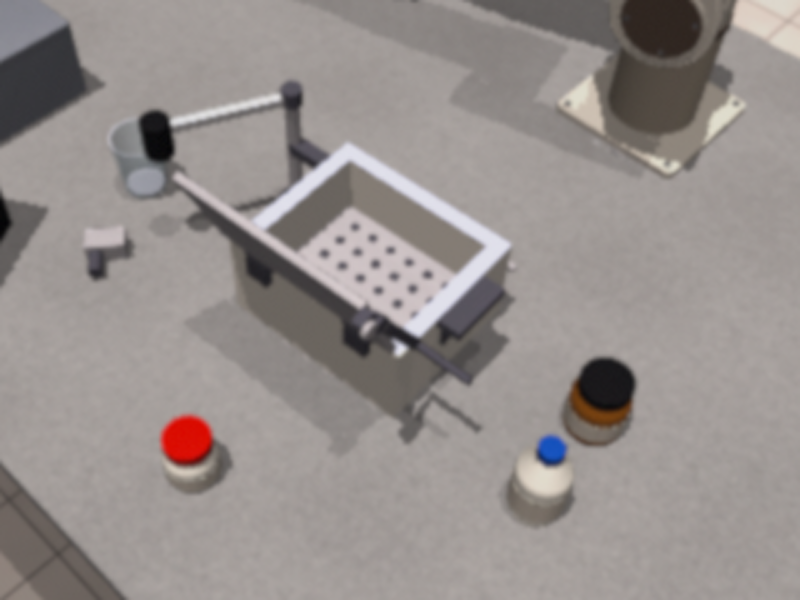

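```bash
cat > h.py <<'E'
import numpy as np
from workcell import *
def proj(c,P):
    m=camera_model(c); f=200/np.tan(np.radians(m["fovy"])/2); T=np.linalg.inv(m["pose"])
    q=np.atleast_2d(P)@T[:3,:3].T+T[:3,3]; return np.c_[m["cx"]+f*q[:,0]/q[:,2], m["cy"]+f*q[:,1]/q[:,2]]
def ray(c,uv,z):
    m=camera_model(c); f=200/np.tan(np.radians(m["fovy"])/2)
    d=m["pose"][:3,:3]@np.array([(uv[0]-m["cx"])/f,(uv[1]-m["cy"])/f,1]); o=m["pose"][:3,3]
    return o+d*(z-o[2])/d[2]
def b2w(p,P):
    c,s=np.cos(p[2]),np.sin(p[2]); P=np.atleast_2d(P).astype(float)
    return np.c_[p[0]+c*P[:,0]-s*P[:,1], p[1]+s*P[:,0]+c*P[:,1], P[:,2]]
E
cat > m.py <<'E'
from h import *
from scipy.optimize import least_squares
t=lambda u,v:(180+u/2.2,100+v/2.2)
s=lambda u,v:(170+u/2.5,70+v/2.5)
FL,FR,BL=(-.1,.12,.12),(-.1,-.12,.12),(.1,.12,.12)
a,th=.15,1.95
E=lambda y:(.1-a*np.cos(th),y,.127+a*np.sin(th))
T=[(FL,t(272,397)),(FR,t(487,386)),(E(.12),t(259,142)),(E(-.12),t(489,133))]
S=[(FL,s(511,245)),(FR,s(349,146)),(BL,s(403,352))]
def r(p): return np.r_[(proj("top",b2w(p,[q[0] for q in T]))-[q[1] for q in T]).ravel(),(proj("scene",b2w(p,[q[0] for q in S]))-[q[1] for q in S]).ravel()]
f=least_squares(r,[.45,0,0],loss="soft_l1"); p=f.x; print("bath",p,np.round(r(p),1)); np.save("bath.npy",p)
print("post expected",b2w(p,(-.07,-.18,.175)), "meas", ray("top",t(548,352),.181))
h=ray("top",t(606,220),.19); print("head",h)
po=b2w(p,(-.07,-.18,.175))[0]; d=h-po; print("arm len",np.hypot(*d[:2]),"ang",np.pi/2+p[2]-np.arctan2(d[1],d[0]))
pv=np.array([.1-.115*np.cos(th),.127+.115*np.sin(th)])
def foot(th,g,y=.175):
    pv=np.array([.1-.115*np.cos(th),.127+.115*np.sin(th)])
    u=np.array([.1,.127])-pv;u/=np.hypot(*u)
    a=.17+g # swing to front(-x)
    R=np.array([[np.cos(a),np.sin(a)],[-np.sin(a),np.cos(a)]])
    v=R@u; return np.array([pv[0]+.125*v[0],y,pv[1]+.125*v[1]])
for th_,g in ((1.95,0),(1.95,.33),(1.95,.73),(1.57,.73),(1.19,.73)):
    F=foot(th_,g); print(th_,g,"foot bath",F,"world",b2w(p,F)[0],"lid edge",b2w(p,(.1-.15*np.cos(th_),0,.127+.15*np.sin(th_)))[0])
F=foot(1.95,0,.195)
print("foot tip proj top crop",(proj("top",b2w(p,F))-[180,100])*2.2,"scene",(proj("scene",b2w(p,F))-[170,70])*2.5)
for n,uv,z in (("reagent",t(112,247),.115),("jar",t(128,357),.085),("beaker",t(668,258),.085),("boss",t(598,180),.03),("pot",t(357,76),.07),("spanR",t(417,444),.01),("spanL",t(296,440),.01)): print(n,ray("top",uv,z))
E
python3 m.py
```

```text
bath [ 0.522069   -0.04214178  0.061737  ] [-0.4  0.3 -0.7  0.4 -1.   0.2  0.4 -0.5  0.2 -1.8 -0.6 -3.1 -2.8  0.8]
post expected [[ 0.46330796 -0.22611771  0.175     ]] meas [ 0.46548515 -0.22552035  0.181     ]
head [ 0.60844009 -0.2903809   0.19      ]
arm len 0.15872331577447402 ang 2.0493760512493826
1.95 0 foot bath [0.07731977 0.175      0.12721281] world [0.58844436 0.13729528 0.12721281] lid edge [ 0.67729983 -0.0325461   0.26634396]
1.95 0.33 foot bath [0.04629189 0.175      0.15410978] world [0.55747558 0.13538093 0.15410978] lid edge [ 0.67729983 -0.0325461   0.26634396]
1.95 0.73 foot bath [0.02284739 0.175      0.19789562] world [0.53407575 0.13393445 0.19789562] lid edge [ 0.67729983 -0.0325461   0.26634396]
1.57 0.73 foot bath [0.00205447 0.175      0.16422077] world [0.51332244 0.13265158 0.16422077] lid edge [ 0.62175927 -0.03597937  0.27699995]
1.19 0.73 foot bath [-0.0047645   0.175       0.12523561] world [0.50651647 0.13223086 0.12523561] lid edge [ 0.56623572 -0.03941159  0.26625535]
foot tip proj top crop [[198.13842586 242.85545741]] scene [[469.14170786 377.03376898]]
reagent [0.58298772 0.25682502 0.115     ]
jar [0.45967022 0.23793276 0.085     ]
beaker [ 0.583699   -0.39167183  0.085     ]
boss [ 0.68890277 -0.32759851  0.03      ]
pot [ 0.80590531 -0.02532264  0.07      ]
spanR [ 0.36405924 -0.10294762  0.01      ]
spanL [0.36699985 0.04307516 0.01      ]
```

```bash
cat > plan.py <<'E'
import sys
from h import *
from scipy.spatial.transform import Rotation as Ro
def down(yaw,tilt=0): # tool y at world angle yaw, z down
    y=np.array([np.cos(yaw),np.sin(yaw),0]); z=np.array([0,0,-1.]); return Ro.from_matrix(np.c_[np.cross(y,z),y,z])
def plan(wps):  # wps: (pos, Rotation, width, nrows)
    o=get_obs(); P=o["eef_pos"]; R=Ro.from_quat(o["tool_rot"]); print(o["clock"],np.round(P,4),np.round(o["ft_force"],1),round(o["grip_width"],4))
    for pos,R1,w,n in wps:
        dv=(R.inv()*R1).as_rotvec(); d=(np.array(pos)-P)/n
        for i in range(n):
            Ri=R*Ro.from_rotvec(dv*i/n)
            print([float(x) for x in np.r_[np.round(Ri.inv().apply(d)*1000,1),np.round(np.degrees(dv/n),2),w]])
        P=np.array(pos);R=R1; print('-')
E
python3 - <<'E'
from plan import *
p=np.load("bath.npy"); print(b2w(p,(.0773,.183,.127)))
plan([((.38,-.30,.28),down(p[2]-.7),45,9),((.45,.05,.28),down(p[2]),45,9),((.588,.145,.20),down(p[2]),45,5)])
E
```

```text
[[0.58793104 0.14527882 0.127     ]]
1.5 [ 0.1318 -0.4823  0.2313] [-0.3 -1.3  0.2] 0.0856
[31.9, -12.3, -5.4, -0.0, 0.0, -4.24, 45.0]
[32.8, -9.9, -5.4, -0.0, 0.0, -4.24, 45.0]
[33.4, -7.4, -5.4, -0.0, 0.0, -4.24, 45.0]
[33.9, -4.9, -5.4, -0.0, 0.0, -4.24, 45.0]
[34.1, -2.4, -5.4, -0.0, 0.0, -4.24, 45.0]
[34.2, 0.1, -5.4, -0.0, 0.0, -4.24, 45.0]
[34.1, 2.6, -5.4, -0.0, 0.0, -4.24, 45.0]
[33.8, 5.1, -5.4, -0.0, 0.0, -4.24, 45.0]
[33.4, 7.6, -5.4, -0.0, 0.0, -4.24, 45.0]
-
[35.9, -16.9, 0.0, 0.0, 0.0, -4.46, 45.0]
[37.1, -14.1, 0.0, 0.0, 0.0, -4.46, 45.0]
[38.1, -11.2, 0.0, 0.0, 0.0, -4.46, 45.0]
[38.8, -8.2, 0.0, 0.0, 0.0, -4.46, 45.0]
[39.3, -5.1, 0.0, 0.0, 0.0, -4.46, 45.0]
[39.6, -2.1, 0.0, 0.0, 0.0, -4.46, 45.0]
[39.6, 1.0, 0.0, 0.0, 0.0, -4.46, 45.0]
[39.4, 4.1, 0.0, 0.0, 0.0, -4.46, 45.0]
[39.0, 7.2, 0.0, 0.0, 0.0, -4.46, 45.0]
-
[17.3, 28.7, 16.0, 0.0, 0.0, 0.0, 45.0]
[17.3, 28.7, 16.0, 0.0, 0.0, 0.0, 45.0]
[17.3, 28.7, 16.0, 0.0, 0.0, 0.0, 45.0]
[17.3, 28.7, 16.0, 0.0, 0.0, 0.0, 45.0]
[17.3, 28.7, 16.0, 0.0, 0.0, 0.0, 45.0]
-
```

>>> {"api": "jog_arm", "payload": {"deltas": [[[32,-12,-6,0,0,-4.2,45],[33,-10,-6,0,0,-4.2,45],[33,-7,-6,0,0,-4.2,45],[34,-5,-6,0,0,-4.2,45],[34,-2,-6,0,0,-4.2,45]]]}}

```text
clock: 2.0
eef_pos: [0.2708, -0.3809, 0.2609]
tool_rot: [0.95, 0.313, -0.0, -0.001]
ft_force: [0.1, -0.7, 0.2]
grip_width: 0.0448
```

>>> {"api": "jog_arm", "payload": {"deltas": [[[34,0,-6,0,0,-4.2,45],[34,3,-6,0,0,-4.2,45],[34,5,-6,0,0,-4.2,45],[33,8,-6,0,0,-4.2,45],[36,-17,0,0,0,-4.4,45]]]}}

```text
clock: 2.5
eef_pos: [0.3952, -0.2575, 0.2866]
tool_rot: [0.872, 0.489, 0.001, 0.001]
ft_force: [-0.3, 0.8, -0.5]
grip_width: 0.045
```

>>> {"api": "jog_arm", "payload": {"deltas": [[[37,-14,0,0,0,-4.4,45],[38,-11,0,0,0,-4.4,45],[39,-8,0,0,0,-4.4,45],[39,-5,0,0,0,-4.4,45],[40,-2,0,0,0,-4.4,45]]]}}

```text
clock: 3.0
eef_pos: [0.4333, -0.0552, 0.2866]
tool_rot: [0.758, 0.652, 0.001, 0.002]
ft_force: [1.0, 0.1, -0.2]
grip_width: 0.0445
```

```bash
python3 - <<'E'
from plan import *
p=np.load("bath.npy")
plan([((.50,.145,.28),down(p[2]),45,8),((.588,.145,.20),down(p[2]),45,4)])
E
```

```text
3.0 [ 0.4333 -0.0552  0.2866] [ 1.   0.1 -0.2] 0.0445
[26.0, 4.5, 0.8, 0.03, 0.02, -1.51, 45.0]
[25.9, 5.2, 0.8, 0.03, 0.02, -1.51, 45.0]
[25.7, 5.9, 0.8, 0.03, 0.02, -1.51, 45.0]
[25.6, 6.6, 0.8, 0.03, 0.02, -1.51, 45.0]
[25.4, 7.2, 0.8, 0.03, 0.02, -1.51, 45.0]
[25.2, 7.9, 0.8, 0.03, 0.02, -1.51, 45.0]
[25.0, 8.6, 0.8, 0.03, 0.02, -1.51, 45.0]
[24.7, 9.2, 0.8, 0.03, 0.02, -1.51, 45.0]
-
[-1.4, 22.0, 20.0, 0.0, 0.0, 0.0, 45.0]
[-1.4, 22.0, 20.0, 0.0, 0.0, 0.0, 45.0]
[-1.4, 22.0, 20.0, 0.0, 0.0, 0.0, 45.0]
[-1.4, 22.0, 20.0, 0.0, 0.0, 0.0, 45.0]
-
```

>>> {"api": "jog_arm", "payload": {"deltas": [[[43,9,1,0,0,-3,45],[43,10,1,0,0,-3,45],[41,12,1,0,0,-3,45],[40,14,1,0,0,-3,45],[37,18,1,0,0,0,45]]]}}

```text
clock: 3.5
eef_pos: [0.5058, 0.1557, 0.2829]
tool_rot: [0.682, 0.732, 0.002, 0.004]
ft_force: [0.4, -0.2, 0.6]
grip_width: 0.0454
```

>>> {"api": "jog_arm", "payload": {"deltas": [[[-1,22,20,0,0,0,45],[-1,22,20,0,0,0,45],[-1,22,20,0,0,0,45],[-1,22,20,0,0,0,45],[0,0,0,0,0,0,45]]]}}

```text
clock: 4.0
eef_pos: [0.5991, 0.1673, 0.2003]
tool_rot: [0.677, 0.736, 0.004, 0.004]
ft_force: [-0.6, -0.4, -0.8]
grip_width: 0.0453
```

```bash
python3 - <<'E'
from plan import *
import cv2
p=np.load("bath.npy"); o=get_obs()
im=camera("wrist"); m=camera_model("wrist"); f=200/np.tan(np.radians(m["fovy"])/2)
R=Ro.from_quat(o["tool_rot"]); T=m["T_tool_cam"]
def pj(P):
    t=R.inv().apply(P-o["eef_pos"]); c=T[:3,:3].T@(t-T[:3,3]); return m["cx"]+f*c[0]/c[2], m["cy"]+f*c[1]/c[2]
im=im[:,:,::-1].copy()
a=pj(b2w(p,(.0773,.155,.127))[0]);b=pj(b2w(p,(.0773,.195,.127))[0]);print(a,b)
for q in (a,b): cv2.circle(im,tuple(int(v) for v in q),3,(0,0,255),-1)
cv2.imwrite("pics/w1.png",im)
print(o["ft_force"])
plan([((.588,.145,.108),down(p[2]),45,4)])
E
```

```text
(np.float64(311.1439456519968), np.float64(260.53785337507406)) (np.float64(311.3760910076747), np.float64(217.76710706845995))
[-0.60697172 -0.36353863 -0.84664865]
4.05 [0.5984 0.1674 0.202 ] [-0.4 -0.5  0.7] 0.0449
[-5.4, -3.3, 23.5, 0.17, 0.01, 0.31, 45.0]
[-5.4, -3.2, 23.5, 0.17, 0.01, 0.31, 45.0]
[-5.4, -3.1, 23.5, 0.17, 0.01, 0.31, 45.0]
[-5.4, -3.0, 23.5, 0.17, 0.01, 0.31, 45.0]
-
```

View pics/w1.png

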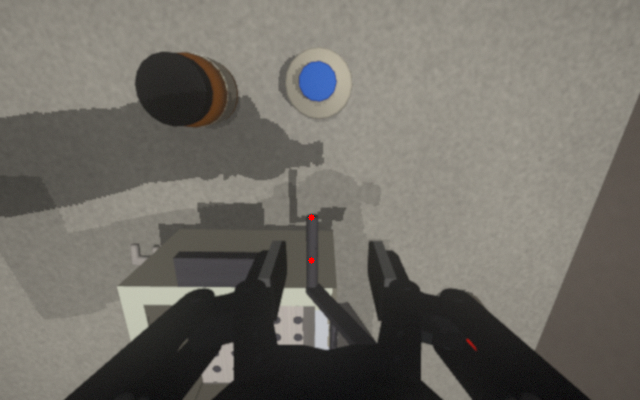

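The wrist view shows the foot pin running from (312,215) to (312,287). My predicted points lie on it, and both fingers straddle it, so I'm descending.

>>> {"api": "jog_arm", "payload": {"deltas": [[[-5.5,-3,23.5,0.2,0,0.3,45],[-5.5,-3,23.5,0.2,0,0.3,45],[-5.5,-3,23.5,0.2,0,0.3,45],[-5.5,-3,23.5,0.2,0,0.3,45],[0,0,0,0,0,0,40]]]}}

```text
clock: 4.55
eef_pos: [0.5888, 0.145, 0.1123]
tool_rot: [0.685, 0.729, 0.003, 0.001]
ft_force: [-0.4, -0.1, -0.0]
grip_width: 0.04
```

```bash
python3 - <<'E'
from plan import *
p=np.load("bath.npy")
plan([((.588,.145,.108),down(p[2]),10,2)])
E
```

```text
4.55 [0.5888 0.145  0.1123] [-0.4 -0.1 -0. ] 0.04
[0.0, -0.4, 2.2, 0.16, -0.05, 0.03, 10.0]
[0.0, -0.4, 2.2, 0.16, -0.05, 0.03, 10.0]
-
```

>>> {"api": "jog_arm", "payload": {"deltas": [[[0,0,4,0.2,0,0,25],[0,0,0,0,0,0,15],[0,0,0,0,0,0,5],[0,0,0,0,0,0,5],[0,0,0,0,0,0,5]]]}}

```text
clock: 5.05
eef_pos: [0.5883, 0.1457, 0.1131]
tool_rot: [0.684, 0.729, 0.002, 0.001]
ft_force: [-1.0, -2.1, -4.4]
grip_width: 0.0073
```

```bash
cat > arc.py <<'E'
from plan import *
# offset so that measured grip pose corresponds to start; foot path in bath frame
def foot(th,g,k=1.0):
    pv=np.array([.1-.115*np.cos(th),.127+.115*np.sin(th)])
    u=np.array([.1,.127])-pv;u/=np.hypot(*u); a=.17+g
    v=np.array([[np.cos(a),np.sin(a)],[-np.sin(a),np.cos(a)]])@u
    return np.array([pv[0]+.125*v[0],.183,pv[1]+.125*v[1]])
def tcp(th,g): 
    p=np.load("bath.npy"); w=b2w(p,foot(th,g))[0]; w[2]-=.019; return w
def inv(P): # (th,g) from tcp pos
    from scipy.optimize import fsolve
    P=np.array(P); s=fsolve(lambda x:(tcp(*x)-P)[[0,2]],[1.7,.5]); return s
E
python3 - <<'E'
from arc import *
p=np.load("bath.npy"); o=get_obs(); print(tcp(1.95,0), inv(o["eef_pos"]))
plan([(tcp(1.95,g),down(p[2]),5,2) for g in (.08,.17,.26,.35,.44,.53,.62,.68)])
E
```

```text
[0.58795078 0.14528004 0.10821281] [2.15924885e+00 1.91908344e-03]
5.05 [0.5883 0.1457 0.1131] [-1.  -2.1 -4.4] 0.0073
[-0.2, -4.3, -0.4, 0.12, -0.05, 0.06, 5.0]
[-0.2, -4.4, -0.4, 0.12, -0.05, 0.06, 5.0]
-
[-0.0, -4.4, -3.5, 0.0, 0.0, 0.0, 5.0]
[-0.0, -4.4, -3.5, 0.0, 0.0, 0.0, 5.0]
-
[-0.0, -4.1, -3.9, 0.0, 0.0, 0.0, 5.0]
[-0.0, -4.1, -3.9, 0.0, 0.0, 0.0, 5.0]
-
[-0.0, -3.7, -4.2, 0.0, 0.0, 0.0, 5.0]
[-0.0, -3.7, -4.2, 0.0, 0.0, 0.0, 5.0]
-
[0.0, -3.3, -4.6, 0.0, 0.0, 0.0, 5.0]
[0.0, -3.3, -4.6, 0.0, 0.0, 0.0, 5.0]
-
[-0.0, -2.9, -4.8, 0.0, 0.0, 0.0, 5.0]
[-0.0, -2.9, -4.8, 0.0, 0.0, 0.0, 5.0]
-
[0.0, -2.4, -5.1, 0.0, 0.0, 0.0, 5.0]
[0.0, -2.4, -5.1, 0.0, 0.0, 0.0, 5.0]
-
[0.0, -1.4, -3.5, 0.0, 0.0, 0.0, 5.0]
[0.0, -1.4, -3.5, 0.0, 0.0, 0.0, 5.0]
-
```

>>> {"api": "jog_arm", "payload": {"deltas": [[[0,0,0,0,0,0,4],[0,0,0,0,0,0,4],[0,0,0,0,0,0,4]]]}}

```text
clock: 5.35
eef_pos: [0.5883, 0.1457, 0.1131]
tool_rot: [0.684, 0.729, 0.002, 0.001]
ft_force: [-1.7, -1.2, -2.7]
grip_width: 0.0078
```

```bash
python3 - <<'E'
from plan import *
import cv2
o=get_obs(); print(o["ft_force"],o["grip_width"],o["eef_pos"])
im=camera("wrist");cv2.imwrite("pics/w2.png",cv2.resize(im[180:400,160:480,::-1],None,fx=2,fy=2))
E
```

```text
[-1.74865583 -1.17492901 -2.73764624] 0.00781104947928445 [0.58832604 0.1457172  0.11306896]
```

View pics/w2.png

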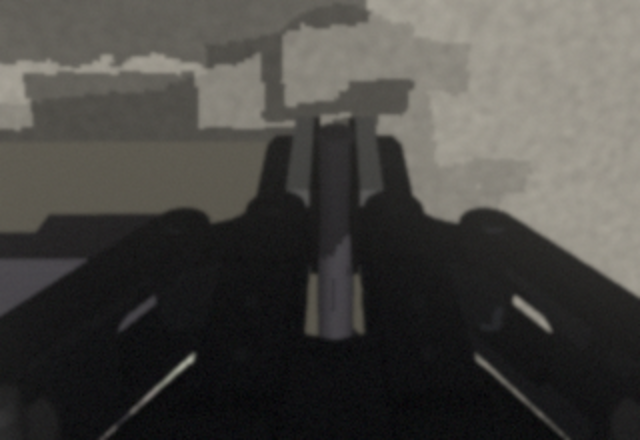

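The crop shows the pin at (335,220), held between both pads. I'm now following the leg's arc relative to this grip point.

```bash
python3 - <<'E'
from arc import *
p=np.load("bath.npy"); o=get_obs(); off=o["eef_pos"]-tcp(1.95,0); np.save("off.npy",off); R=Ro.from_quat(o["tool_rot"])
print(off)
plan([(tcp(1.95,g)+off,R,4,1) for g in (.05,.1,.15,.2,.25,.3,.35,.4,.45,.5,.55,.6,.65,.7)])
E
```

```text
[0.00039106 0.00039608 0.00485562]
5.4 [0.5883 0.1457 0.1131] [-1.2 -0.9 -3. ] 0.0079
[0.0, -5.2, -3.4, 0.0, 0.0, 0.0, 4.0]
-
[0.0, -5.1, -3.7, 0.0, 0.0, 0.0, 4.0]
-
[0.0, -4.9, -3.9, 0.0, 0.0, 0.0, 4.0]
-
[0.0, -4.7, -4.2, 0.0, 0.0, 0.0, 4.0]
-
[0.0, -4.5, -4.4, 0.0, 0.0, 0.0, 4.0]
-
[0.0, -4.2, -4.6, 0.0, 0.0, 0.0, 4.0]
-
[0.0, -4.0, -4.8, 0.0, 0.0, 0.0, 4.0]
-
[0.0, -3.7, -5.0, 0.0, 0.0, 0.0, 4.0]
-
[0.0, -3.5, -5.2, 0.0, 0.0, 0.0, 4.0]
-
[0.0, -3.2, -5.4, 0.0, 0.0, 0.0, 4.0]
-
[0.0, -3.0, -5.5, 0.0, 0.0, 0.0, 4.0]
-
[0.0, -2.7, -5.6, 0.0, 0.0, 0.0, 4.0]
-
[0.0, -2.4, -5.8, 0.0, 0.0, 0.0, 4.0]
-
[0.0, -2.1, -5.9, 0.0, 0.0, 0.0, 4.0]
-
```

>>> {"api": "jog_arm", "payload": {"deltas": [[[0,-5.2,-3.4,0,0,0,4],[0,-5.1,-3.7,0,0,0,4],[0,-4.9,-3.9,0,0,0,4],[0,0,0,0,0,0,4]]]}}

```text
clock: 5.8
eef_pos: [0.5719, 0.1446, 0.1234]
tool_rot: [0.684, 0.729, 0.002, 0.0]
ft_force: [-0.2, -1.0, -5.3]
grip_width: 0.0078
```

```bash
python3 - <<'E'
from arc import *
off=np.load("off.npy"); o=get_obs(); R=Ro.from_quat(o["tool_rot"]); print(inv(o["eef_pos"]-off))
plan([(tcp(1.95,g)+off,R,4,1) for g in (.2,.25,.3,.35,.4,.45,.5,.55,.6,.65,.7)])
E
```

```text
[1.91452862 0.15957186]
5.8 [0.5719 0.1446 0.1234] [-0.2 -1.  -5.3] 0.0078
[0.1, -3.4, -4.8, 0.0, 0.0, 0.0, 4.0]
-
[0.0, -4.5, -4.4, 0.0, 0.0, 0.0, 4.0]
-
[0.0, -4.2, -4.6, 0.0, 0.0, 0.0, 4.0]
-
[0.0, -4.0, -4.8, 0.0, 0.0, 0.0, 4.0]
-
[0.0, -3.8, -5.0, 0.0, 0.0, 0.0, 4.0]
-
[0.0, -3.5, -5.2, 0.0, 0.0, 0.0, 4.0]
-
[0.0, -3.2, -5.3, 0.0, 0.0, 0.0, 4.0]
-
[0.0, -3.0, -5.5, 0.0, 0.0, 0.0, 4.0]
-
[0.0, -2.7, -5.6, 0.0, 0.0, 0.0, 4.0]
-
[0.0, -2.4, -5.8, 0.0, 0.0, 0.0, 4.0]
-
[0.0, -2.1, -5.9, 0.0, 0.0, 0.0, 4.0]
-
```

>>> {"api": "jog_arm", "payload": {"deltas": [[[0,-3.4,-4.8,0,0,0,4],[0,-4.5,-4.4,0,0,0,4],[0,-4.2,-4.6,0,0,0,4],[0,-4,-4.8,0,0,0,4],[0,-3.8,-5,0,0,0,4]]]}}

```text
clock: 6.3
eef_pos: [0.5512, 0.1433, 0.1507]
tool_rot: [0.684, 0.729, 0.003, 0.001]
ft_force: [0.8, -0.8, 2.4]
grip_width: 0.0074
```

```bash
python3 - <<'E'
from arc import *
off=np.load("off.npy"); o=get_obs(); R=Ro.from_quat(o["tool_rot"]); print(inv(o["eef_pos"]-off))
plan([(tcp(1.95,g)+off,R,4,1) for g in (.45,.5,.55,.6,.65,.7,.73)])
E
```

```text
[1.97352875 0.4234623 ]
6.3 [0.5512 0.1433 0.1507] [ 0.8 -0.8  2.4] 0.0074
[0.1, -2.7, -1.4, 0.0, 0.0, 0.0, 4.0]
-
[0.0, -3.2, -5.4, 0.0, 0.0, 0.0, 4.0]
-
[0.0, -2.9, -5.5, 0.0, 0.0, 0.0, 4.0]
-
[0.0, -2.7, -5.7, 0.0, 0.0, 0.0, 4.0]
-
[0.0, -2.4, -5.8, 0.0, 0.0, 0.0, 4.0]
-
[0.0, -2.1, -5.9, 0.0, 0.0, 0.0, 4.0]
-
[0.0, -1.1, -3.6, 0.0, 0.0, 0.0, 4.0]
-
```

>>> {"api": "jog_arm", "payload": {"deltas": [[[0,-2.7,-1.4,0,0,0,4],[0,-3.2,-5.4,0,0,0,4],[0,-2.9,-5.5,0,0,0,4],[0,-2.7,-5.7,0,0,0,4],[0,-2.4,-5.8,0,0,0,4]]]}}

```text
clock: 6.8
eef_pos: [0.536, 0.1424, 0.1784]
tool_rot: [0.684, 0.73, 0.004, 0.002]
ft_force: [2.2, -5.7, -0.5]
grip_width: 0.0073
```

```bash
python3 - <<'E'
from arc import *
off=np.load("off.npy"); o=get_obs(); R=Ro.from_quat(o["tool_rot"]); print(inv(o["eef_pos"]-off))
plan([(tcp(1.95,g)+off,R,4,1) for g in (.7,.73,.76)])
E
```

```text
[1.95365076 0.68296743]
6.8 [0.536  0.1424 0.1784] [ 2.2 -5.7 -0.5] 0.0073
[0.0, -0.9, -1.7, 0.0, 0.0, 0.0, 4.0]
-
[0.0, -1.1, -3.6, 0.0, 0.0, 0.0, 4.0]
-
[0.0, -1.0, -3.6, 0.0, 0.0, 0.0, 4.0]
-
```

>>> {"api": "jog_arm", "payload": {"deltas": [[[0,-0.9,-1.7,0,0,0,4],[0,-1.1,-3.6,0,0,0,4],[0,-0.8,-2,0,0,0,4]]]}}

```text
clock: 7.1
eef_pos: [0.5347, 0.1424, 0.1882]
tool_rot: [0.684, 0.729, 0.006, 0.004]
ft_force: [1.3, -3.6, -2.1]
grip_width: 0.0072
```

```bash
python3 - <<'E'
from arc import *
off=np.load("off.npy"); o=get_obs(); R=Ro.from_quat(o["tool_rot"]); print(inv(o["eef_pos"]-off),o["ft_force"])
plan([(tcp(th,.72)+off,R,4,1) for th in np.arange(1.9,1.2,-.05)])
E
```

```text
[1.97075614 0.75381632] [ 1.2702634 -3.5638088 -2.0904746]
7.1 [0.5347 0.1424 0.1882] [ 1.3 -3.6 -2.1] 0.0072
[-0.1, -3.9, 9.5, 0.0, 0.0, 0.0, 4.0]
-
[-0.0, -3.2, 4.0, 0.0, 0.0, 0.0, 4.0]
-
[-0.0, -3.0, 4.2, 0.0, 0.0, 0.0, 4.0]
-
[-0.0, -2.8, 4.3, 0.0, 0.0, 0.0, 4.0]
-
[-0.0, -2.6, 4.5, 0.0, 0.0, 0.0, 4.0]
-
[-0.0, -2.4, 4.6, 0.0, 0.0, 0.0, 4.0]
-
[-0.0, -2.1, 4.7, 0.0, 0.0, 0.0, 4.0]
-
[-0.0, -1.9, 4.8, 0.0, 0.0, 0.0, 4.0]
-
[-0.0, -1.7, 4.9, 0.0, 0.0, 0.0, 4.0]
-
[-0.0, -1.4, 5.0, 0.0, 0.0, 0.0, 4.0]
-
[-0.0, -1.2, 5.1, 0.0, 0.0, 0.0, 4.0]
-
[-0.0, -0.9, 5.1, 0.0, 0.0, 0.0, 4.0]
-
[-0.0, -0.7, 5.1, 0.0, 0.0, 0.0, 4.0]
-
[-0.0, -0.4, 5.2, 0.0, 0.0, 0.0, 4.0]
-
```

>>> {"api": "jog_arm", "payload": {"deltas": [[[0,0,0,0,0,0,18],[0,0,0,0,0,0,18],[0,0,0,0,0,0,18],[0,0,0,0,0,0,18]]]}}

```text
clock: 7.5
eef_pos: [0.5354, 0.1433, 0.1883]
tool_rot: [0.684, 0.729, 0.007, 0.004]
ft_force: [0.7, -0.1, -0.1]
grip_width: 0.0178
```

```bash
python3 - <<'E'
from arc import *
import cv2
p=np.load("bath.npy")
o=get_obs(); print(o["ft_force"],o["grip_width"])
a=camera("scene")[:,:,::-1]; b=camera("wrist")[:,:,::-1]
a=np.ascontiguousarray(a[70:270,230:470]).repeat(2,0).repeat(2,1)
for g,c in ((.65,(255,0,0)),(.73,(0,0,255)),(.8,(0,255,0))):
    F=foot(1.95,g);F[1]=.195; G=F.copy(); G[1]=.13
    for X in (F,G):
        q=(proj("scene",b2w(p,X))[0]-[230,70])*2; cv2.circle(a,tuple(int(v) for v in q),2,c,-1)
b=b[150:400,200:460]
b=cv2.resize(b,None,fx=1.2,fy=1.6)[:400]
cv2.imwrite("pics/s3.png",np.hstack([a,b]))
E
```

```text
[ 0.72202796 -0.11359017 -0.08273944] 0.017835101211602932
```

View pics/s3.png

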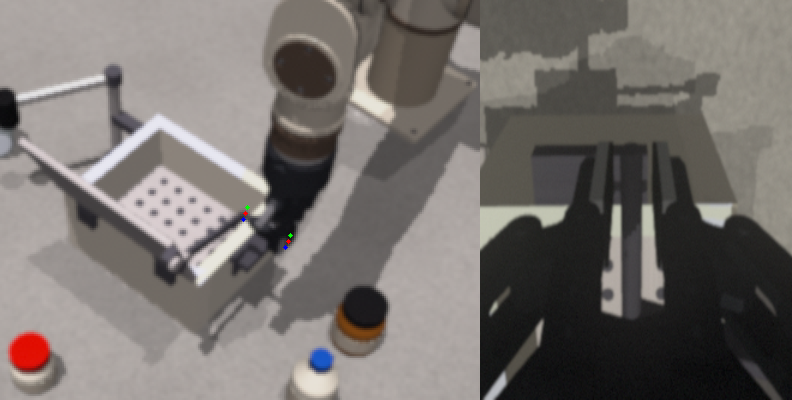

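The pin at (631,210) is still centred between the open pads and at rest, and the leg stays swung out at (240,215), so it is locked. I'm regripping to bring the lid forward.

>>> {"api": "jog_arm", "payload": {"deltas": [[[0,0,0,0,0,0,10],[0,0,0,0,0,0,4],[0,0,0,0,0,0,4]]]}}

```text
clock: 7.9
eef_pos: [0.5347, 0.1432, 0.1882]
tool_rot: [0.684, 0.729, 0.007, 0.003]
ft_force: [-0.3, 0.4, 0.5]
grip_width: 0.0075
```

```bash
python3 - <<'E'
from arc import *
o=get_obs(); off=o["eef_pos"]-tcp(1.95,.73); np.save("off.npy",off); R=Ro.from_quat(o["tool_rot"]); print(off)
plan([(tcp(th,.73-.02*min(1,(1.95-th)/.2))+off,R,4,1) for th in np.arange(1.9,1.18,-.05)])
E
```

```text
[0.00108849 0.00126835 0.00929303]
7.9 [0.5347 0.1432 0.1882] [-0.3  0.4  0.5] 0.0075
[-0.0, -3.3, 4.5, 0.0, 0.0, 0.0, 4.0]
-
[-0.0, -3.0, 4.6, 0.0, 0.0, 0.0, 4.0]
-
[-0.0, -2.8, 4.8, 0.0, 0.0, 0.0, 4.0]
-
[-0.0, -2.5, 4.9, 0.0, 0.0, 0.0, 4.0]
-
[-0.0, -2.5, 4.5, 0.0, 0.0, 0.0, 4.0]
-
[-0.0, -2.3, 4.6, 0.0, 0.0, 0.0, 4.0]
-
[-0.0, -2.1, 4.7, 0.0, 0.0, 0.0, 4.0]
-
[-0.0, -1.9, 4.8, 0.0, 0.0, 0.0, 4.0]
-
[-0.0, -1.6, 4.9, 0.0, 0.0, 0.0, 4.0]
-
[-0.0, -1.4, 4.9, 0.0, 0.0, 0.0, 4.0]
-
[-0.0, -1.1, 5.0, 0.0, 0.0, 0.0, 4.0]
-
[-0.0, -0.9, 5.1, 0.0, 0.0, 0.0, 4.0]
-
[-0.0, -0.6, 5.1, 0.0, 0.0, 0.0, 4.0]
-
[-0.0, -0.4, 5.1, 0.0, 0.0, 0.0, 4.0]
-
[-0.0, -0.1, 5.1, 0.0, 0.0, 0.0, 4.0]
-
```

>>> {"api": "jog_arm", "payload": {"deltas": [[[0,-3.3,4.5,0,0,0,4],[0,-3,4.6,0,0,0,4],[0,-2.8,4.8,0,0,0,4],[0,-2.5,4.9,0,0,0,4]]]}}

```text
clock: 8.3
eef_pos: [0.5276, 0.1427, 0.1719]
tool_rot: [0.684, 0.729, 0.011, 0.007]
ft_force: [-0.1, -4.5, 3.3]
grip_width: 0.0071
```

```bash
python3 - <<'E'
from arc import *
o=get_obs(); off=np.load("off.npy"); R=Ro.from_quat(o["tool_rot"]); print(inv(o["eef_pos"]-off))
plan([(tcp(th,.71)+off,R,4,1) for th in np.arange(1.70,1.18,-.05)])
E
```

```text
[1.80690197 0.68897104]
8.3 [0.5276 0.1427 0.1719] [-0.1 -4.5  3.3] 0.0071
[0.1, -6.9, 6.9, 0.0, 0.0, 0.0, 4.0]
-
[-0.0, -2.4, 4.5, 0.0, 0.0, 0.0, 4.0]
-
[-0.0, -2.2, 4.7, 0.0, 0.0, 0.0, 4.0]
-
[-0.0, -1.9, 4.8, 0.0, 0.0, 0.0, 4.0]
-
[-0.0, -1.7, 4.8, 0.0, 0.0, 0.0, 4.0]
-
[-0.0, -1.4, 4.9, 0.0, 0.0, 0.0, 4.0]
-
[-0.0, -1.2, 5.0, 0.0, 0.0, 0.0, 4.0]
-
[-0.0, -0.9, 5.0, 0.0, 0.0, 0.0, 4.0]
-
[-0.0, -0.7, 5.1, 0.0, 0.0, 0.0, 4.0]
-
[-0.0, -0.4, 5.1, 0.0, 0.0, 0.0, 4.0]
-
[-0.0, -0.2, 5.1, 0.0, 0.0, 0.0, 4.0]
-
```

>>> {"api": "jog_arm", "payload": {"deltas": [[[0,-3.5,3.4,0,0,0,4],[0,-3.4,3.5,0,0,0,4],[0,-2.4,4.5,0,0,0,4],[0,-2.2,4.7,0,0,0,4]]]}}

```text
clock: 8.7
eef_pos: [0.5138, 0.1419, 0.1525]
tool_rot: [0.684, 0.729, 0.01, 0.006]
ft_force: [4.7, -0.2, -1.8]
grip_width: 0.0075
```

```bash
python3 - <<'E'
from arc import *
p=np.load("bath.npy");o=get_obs(); off=np.load("off.npy"); R=Ro.from_quat(o["tool_rot"]); print(inv(o["eef_pos"]-off),(R.inv()*down(p[2])).as_rotvec(degrees=True))
plan([(tcp(th,.71)+off,R,4,1) for th in np.arange(1.55,1.18,-.05)])
E
```

```text
[1.55474371 0.72429797] [ 1.3156099  -0.2692312   0.12009407]
8.7 [0.5138 0.1419 0.1525] [ 4.7 -0.2 -1.8] 0.0075
[0.0, 1.0, 1.8, 0.0, 0.0, 0.0, 4.0]
-
[-0.0, -1.7, 4.9, 0.0, 0.0, 0.0, 4.0]
-
[-0.0, -1.4, 4.9, 0.0, 0.0, 0.0, 4.0]
-
[-0.0, -1.2, 5.0, 0.0, 0.0, 0.0, 4.0]
-
[-0.0, -0.9, 5.0, 0.0, 0.0, 0.0, 4.0]
-
[-0.0, -0.7, 5.1, 0.0, 0.0, 0.0, 4.0]
-
[-0.0, -0.4, 5.1, 0.0, 0.0, 0.0, 4.0]
-
[-0.0, -0.1, 5.1, 0.0, 0.0, 0.0, 4.0]
-
```

>>> {"api": "jog_arm", "payload": {"deltas": [[[0,1,1.8,0,0,0,4],[0,-1.7,4.9,0,0,0,4],[0,-1.4,4.9,0,0,0,4],[0,-1.2,5,0,0,0,4]]]}}

```text
clock: 9.1
eef_pos: [0.5089, 0.1416, 0.133]
tool_rot: [0.684, 0.729, 0.008, 0.005]
ft_force: [3.9, -2.2, 2.0]
grip_width: 0.0077
```

```bash
python3 - <<'E'
from arc import *
p=np.load("bath.npy");o=get_obs(); off=np.load("off.npy"); R=Ro.from_quat(o["tool_rot"]); print(inv(o["eef_pos"]-off),(R.inv()*down(p[2])).as_rotvec(degrees=True))
plan([(tcp(th,.71)+off,R,4,1) for th in np.arange(1.35,1.14,-.05)])
E
```

```text
[1.36202212 0.72433349] [ 1.07620396 -0.25000094  0.13382316]
9.1 [0.5089 0.1416 0.133 ] [ 3.9 -2.2  2. ] 0.0077
[0.0, 1.2, 2.4, 0.0, 0.0, 0.0, 4.0]
-
[-0.0, -0.6, 5.1, 0.0, 0.0, 0.0, 4.0]
-
[-0.0, -0.4, 5.1, 0.0, 0.0, 0.0, 4.0]
-
[-0.0, -0.1, 5.1, 0.0, 0.0, 0.0, 4.0]
-
[-0.0, 0.1, 5.1, 0.0, 0.0, 0.0, 4.0]
-
```

>>> {"api": "jog_arm", "payload": {"deltas": [[[0,1.2,2.4,0,0,0,4],[0,-0.6,5,0,0,0,4],[0,-0.4,4,0,0,0,4],[0,0,2,0,0,0,4]]]}}

```text
clock: 9.5
eef_pos: [0.5074, 0.1415, 0.1169]
tool_rot: [0.684, 0.729, 0.007, 0.003]
ft_force: [-1.1, -0.1, -1.7]
grip_width: 0.0074
```

>>> {"api": "jog_arm", "payload": {"deltas": [[[0,0,1.5,0,0,0,4],[0,0,0,0,0,0,4]]]}}

```text
clock: 9.7
eef_pos: [0.5074, 0.1415, 0.1149]
tool_rot: [0.684, 0.73, 0.006, 0.003]
ft_force: [-0.3, 1.3, -1.2]
grip_width: 0.0075
```

```bash
python3 - <<'E'
from arc import *
o=get_obs(); off=np.load("off.npy"); print(inv(o["eef_pos"]-off),o["eef_pos"],o["ft_force"],tcp(1.19,.73)+off)
E
```

```text
[1.18602969 0.72702835] [0.50744207 0.14153366 0.11493016] [-0.32606608  1.27867938 -1.20619933] [0.50711137 0.14148397 0.11552864]
```

>>> {"api": "jog_arm", "payload": {"deltas": [[[0,0,1,0,0,0,4],[0,0,0,0,0,0,4]]]}}

```text
clock: 9.9
eef_pos: [0.5074, 0.1415, 0.1139]
tool_rot: [0.684, 0.729, 0.006, 0.003]
ft_force: [0.5, -1.4, -2.3]
grip_width: 0.0075
```

>>> {"api": "jog_arm", "payload": {"deltas": [[[0,0,1,0,0,0,4],[0,0,0,0,0,0,4]]]}}

```text
clock: 10.1
eef_pos: [0.5074, 0.1415, 0.113]
tool_rot: [0.684, 0.729, 0.006, 0.003]
ft_force: [0.5, 1.5, -0.0]
grip_width: 0.0075
```

>>> {"api": "jog_arm", "payload": {"deltas": [[[0,0,1,0,0,0,4],[0,0,0,0,0,0,4]]]}}

```text
clock: 10.3
eef_pos: [0.5075, 0.1415, 0.1123]
tool_rot: [0.684, 0.729, 0.007, 0.003]
ft_force: [-0.7, 0.1, -0.0]
grip_width: 0.007
```

>>> {"api": "jog_arm", "payload": {"deltas": [[[0,0,1,0,0,0,4],[0,0,0,0,0,0,4]]]}}

```text
clock: 10.5
eef_pos: [0.5078, 0.1416, 0.1123]
tool_rot: [0.684, 0.729, 0.007, 0.004]
ft_force: [-3.1, 0.8, 1.4]
grip_width: 0.0072
```

>>> {"api": "jog_arm", "payload": {"deltas": [[[0,0,1,0,0,0,4],[0,0,0,0,0,0,4]]]}}

```text
clock: 10.7
eef_pos: [0.5082, 0.1416, 0.1122]
tool_rot: [0.684, 0.729, 0.008, 0.004]
ft_force: [-3.2, 4.2, 2.7]
grip_width: 0.0075
```

```bash
python3 - <<'E'
from arc import *
import cv2
p=np.load("bath.npy")
a=camera("scene")[:,:,::-1]; b=camera("wrist")[:,:,::-1]
a=np.ascontiguousarray(a[70:270,230:430]); a=cv2.resize(a,None,fx=2,fy=2)
for th,c in ((1.12,(255,0,0)),(1.19,(0,0,255)),(1.26,(0,255,0))):
  for y in (.12,-.12):
    q=(proj("scene",b2w(p,(.1-.15*np.cos(th),y,.127+.15*np.sin(th))))[0]-[230,70])*2; cv2.circle(a,tuple(int(v) for v in q),2,c,-1)
b=cv2.resize(b[150:400,200:460],(400,400))
cv2.imwrite("pics/s4.png",np.hstack([a,b]))
E
```

View pics/s4.png

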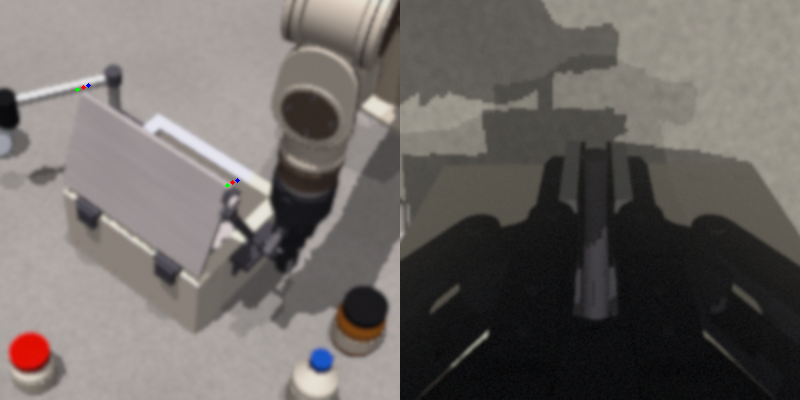

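The scene view shows the lid half open: its edge at (235,185) is near the 1.19 marker, and the leg runs down to the bracket. The tool has stopped at z=0.112 with the contact force rising, so the foot is seated and I'm releasing.

>>> {"api": "jog_arm", "payload": {"deltas": [[[0,0,0,0,0,0,10],[0,0,0,0,0,0,14],[0,0,0,0,0,0,20],[0,0,0,0,0,0,30],[0,0,0,0,0,0,36]]]}}

```text
clock: 11.3
eef_pos: [0.5088, 0.1419, 0.1112]
tool_rot: [0.684, 0.729, 0.008, 0.004]
ft_force: [0.9, 1.3, 0.4]
grip_width: 0.0359
```

>>> {"api": "jog_arm", "payload": {"deltas": [[[0,0,-10,0,0,0,36],[0,0,-25,0,0,0,36],[0,0,-40,0,0,0,36],[10,0,-40,0,0,0,36],[10,0,-40,0,0,0,36]]]}}

```text
clock: 11.8
eef_pos: [0.5009, 0.1592, 0.2667]
tool_rot: [0.685, 0.729, 0.002, 0.0]
ft_force: [0.7, 0.2, -0.5]
grip_width: 0.0363
```

```bash
python3 - <<'E'
from arc import *
import cv2
p=np.load("bath.npy")
a=camera("scene")[:,:,::-1]; b=camera("top")[:,:,::-1]
a=cv2.resize(np.ascontiguousarray(a[70:270,230:430]),None,fx=2,fy=2)
b=cv2.resize(b[130:330,270:470],(400,400))
cv2.imwrite("pics/s5.png",np.hstack([a,b]))
# sensor: pushing poses
po=b2w(p,(-.07,-.18,.175))[0]
for ang in (2.06,1.5,1,.5,0):
    d=b2w(p,(-.07+.16*np.sin(ang),-.18+.16*np.cos(ang),.175))[0]; print(ang,d)
E
```

```text
2.06 [ 0.60891099 -0.29244839  0.175     ]
1.5 [ 0.62190481 -0.2049744   0.175     ]
1 [ 0.59235315 -0.13152733  0.175     ]
0.5 [ 0.53120673 -0.08123928  0.175     ]
0 [ 0.45343632 -0.06642253  0.175     ]
```

View pics/s5.png

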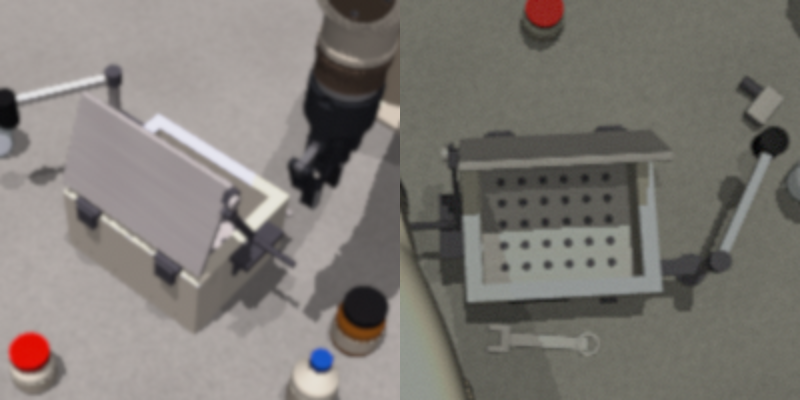

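The picture shows the lid standing half open at (145,170) with the foot on its bracket at (265,245). But the head's sweep (142–178 mm from the post) would hit the right edge of the half-open lid, which is about 151 mm from the post at head height. With the lid right back it just clears. So I'll lift the lid back by its locked leg, turn the sensor arm, then lower the lid again.

```bash
python3 - <<'E'
from arc import *
p=np.load("bath.npy"); 
plan([((.5080,.1419,.20),down(p[2]),36,2),((.5080,.1419,.1125),down(p[2]),36,3)])
E
```

```text
11.9 [0.5045 0.1611 0.2722] [ 0.7  0.3 -0.6] 0.036
[-9.9, 0.6, 36.0, 0.46, -0.16, 0.06, 36.0]
[-9.8, 0.9, 36.1, 0.46, -0.16, 0.06, 36.0]
-
[0.0, 0.0, 29.2, 0.0, 0.0, 0.0, 36.0]
[0.0, 0.0, 29.2, 0.0, 0.0, 0.0, 36.0]
[0.0, 0.0, 29.2, 0.0, 0.0, 0.0, 36.0]
-
```

>>> {"api": "jog_arm", "payload": {"deltas": [[[-10,0.6,36,0.5,0,0,36],[-10,0.9,36,0.5,0,0,36],[0,0,28,0,0,0,36],[0,0,28,0,0,0,36],[0,0,0,0,0,0,36]]]}}

```text
clock: 12.4
eef_pos: [0.5117, 0.1428, 0.1463]
tool_rot: [0.684, 0.73, 0.007, 0.001]
ft_force: [-0.3, -0.6, 0.4]
grip_width: 0.0363
```

```bash
python3 - <<'E'
from arc import *
p=np.load("bath.npy"); 
plan([((.5080,.1419,.1125),down(p[2]),30,2)])
E
```

```text
12.4 [0.5117 0.1428 0.1463] [-0.3 -0.6  0.4] 0.0363
[-0.5, -2.1, 16.9, 0.32, -0.24, 0.1, 30.0]
[-0.4, -2.0, 16.9, 0.32, -0.24, 0.1, 30.0]
-
```

>>> {"api": "jog_arm", "payload": {"deltas": [[[-0.5,-2.1,17,0.3,-0.2,0,30],[-0.4,-2,16,0.3,-0.2,0,30],[0,0,0,0,0,0,20],[0,0,0,0,0,0,10],[0,0,0,0,0,0,4]]]}}

```text
clock: 12.9
eef_pos: [0.5085, 0.1422, 0.1177]
tool_rot: [0.684, 0.73, 0.002, -0.0]
ft_force: [-3.5, 0.0, -2.6]
grip_width: 0.0073
```

>>> {"api": "jog_arm", "payload": {"deltas": [[[0,0,0,0,0,0,4],[0,0,0,0,0,0,4]]]}}

```text
clock: 13.1
eef_pos: [0.5077, 0.1421, 0.1186]
tool_rot: [0.684, 0.73, 0.001, -0.001]
ft_force: [-1.8, 0.4, -2.2]
grip_width: 0.0072
```

```bash
python3 - <<'E'
from arc import *
o=get_obs(); off=o["eef_pos"]-tcp(1.19,.73); np.save("off.npy",off); R=Ro.from_quat(o["tool_rot"]); print(off,R.as_matrix()[:,2])
plan([(tcp(th,.715)+off,R,4,1) for th in np.arange(1.25,1.96,.05)])
E
```

```text
[0.00169878 0.00189308 0.01238956] [ 7.59737318e-04  2.38786665e-03 -9.99996860e-01]
13.1 [0.5077 0.1421 0.1186] [-1.8  0.4 -2.2] 0.0072
[0.0, 1.7, -5.3, 0.0, 0.0, 0.0, 4.0]
-
[0.0, 0.3, -5.1, 0.0, 0.0, 0.0, 4.0]
-
[0.0, 0.6, -5.1, 0.0, 0.0, 0.0, 4.0]
-
[0.0, 0.8, -5.1, 0.0, 0.0, 0.0, 4.0]
-
[0.0, 1.1, -5.0, 0.0, 0.0, 0.0, 4.0]
-
[0.0, 1.3, -5.0, 0.0, 0.0, 0.0, 4.0]
-
[0.0, 1.6, -4.9, 0.0, 0.0, 0.0, 4.0]
-
[0.0, 1.8, -4.8, 0.0, 0.0, 0.0, 4.0]
-
[0.0, 2.1, -4.7, 0.0, 0.0, 0.0, 4.0]
-
[0.0, 2.3, -4.6, 0.0, 0.0, 0.0, 4.0]
-
[0.0, 2.5, -4.5, 0.0, 0.0, 0.0, 4.0]
-
[0.0, 2.7, -4.4, 0.0, 0.0, 0.0, 4.0]
-
[-0.0, 3.0, -4.2, 0.0, 0.0, 0.0, 4.0]
-
[-0.0, 3.2, -4.1, 0.0, 0.0, 0.0, 4.0]
-
[-0.0, 3.4, -3.9, 0.0, 0.0, 0.0, 4.0]
-
```

>>> {"api": "jog_arm", "payload": {"deltas": [[[0,1.2,-5.3,0,0,0,4],[0,0.3,-5.1,0,0,0,4],[0,0.6,-5.1,0,0,0,4],[0,0.8,-5.1,0,0,0,4]]]}}

```text
clock: 13.5
eef_pos: [0.5103, 0.1425, 0.141]
tool_rot: [0.683, 0.73, 0.001, -0.001]
ft_force: [-2.5, 0.4, -0.7]
grip_width: 0.0074
```

```bash
python3 - <<'E'
from arc import *
o=get_obs(); off=np.load("off.npy"); R=Ro.from_quat(o["tool_rot"]); print(inv(o["eef_pos"]-off))
plan([(tcp(th,.715)+off,R,4,1) for th in np.arange(1.45,1.96,.05)])
E
```

```text
[1.40848516 0.72498539]
13.5 [0.5103 0.1425 0.141 ] [-2.5  0.4 -0.7] 0.0074
[-0.2, 1.8, -3.4, 0.0, 0.0, 0.0, 4.0]
-
[0.0, 1.3, -5.0, 0.0, 0.0, 0.0, 4.0]
-
[0.0, 1.6, -4.9, 0.0, 0.0, 0.0, 4.0]
-
[0.0, 1.8, -4.8, 0.0, 0.0, 0.0, 4.0]
-
[0.0, 2.1, -4.7, 0.0, 0.0, 0.0, 4.0]
-
[0.0, 2.3, -4.6, 0.0, 0.0, 0.0, 4.0]
-
[0.0, 2.5, -4.5, 0.0, 0.0, 0.0, 4.0]
-
[-0.0, 2.7, -4.4, 0.0, 0.0, 0.0, 4.0]
-
[-0.0, 3.0, -4.2, 0.0, 0.0, 0.0, 4.0]
-
[-0.0, 3.2, -4.1, 0.0, 0.0, 0.0, 4.0]
-
[-0.0, 3.4, -3.9, 0.0, 0.0, 0.0, 4.0]
-
```

>>> {"api": "jog_arm", "payload": {"deltas": [[[0,1.8,-3.4,0,0,0,4],[0,1.3,-5,0,0,0,4],[0,1.6,-4.9,0,0,0,4],[0,1.8,-4.8,0,0,0,4],[0,2.1,-4.7,0,0,0,4]]]}}

```text
clock: 14.0
eef_pos: [0.5209, 0.143, 0.1678]
tool_rot: [0.683, 0.73, 0.002, 0.0]
ft_force: [-4.4, 1.3, 2.1]
grip_width: 0.0071
```

```bash
python3 - <<'E'
from arc import *
o=get_obs(); off=np.load("off.npy"); R=Ro.from_quat(o["tool_rot"]); print(inv(o["eef_pos"]-off))
plan([(tcp(th,.72)+off,R,4,1) for th in np.arange(1.70,1.96,.05)])
E
```

```text
[1.69439352 0.71463354]
14.0 [0.5209 0.143  0.1678] [-4.4  1.3  2.1] 0.0071
[-0.1, -0.1, -1.1, 0.0, 0.0, 0.0, 4.0]
-
[0.0, 2.6, -4.5, 0.0, 0.0, 0.0, 4.0]
-
[0.0, 2.8, -4.4, 0.0, 0.0, 0.0, 4.0]
-
[-0.0, 3.0, -4.2, 0.0, 0.0, 0.0, 4.0]
-
[-0.0, 3.2, -4.1, 0.0, 0.0, 0.0, 4.0]
-
[-0.0, 3.4, -3.9, 0.0, 0.0, 0.0, 4.0]
-
```

>>> {"api": "jog_arm", "payload": {"deltas": [[[0,0,-2,0,0,0,4],[0,2.4,-4.5,0,0,0,4],[0,2.6,-4.4,0,0,0,4],[0,3,-4.2,0,0,0,4]]]}}

```text
clock: 14.4
eef_pos: [0.5326, 0.1437, 0.1872]
tool_rot: [0.684, 0.73, 0.006, 0.003]
ft_force: [0.4, -4.0, 3.7]
grip_width: 0.0071
```

```bash
python3 - <<'E'
from arc import *
o=get_obs(); off=np.load("off.npy"); R=Ro.from_quat(o["tool_rot"]); print(inv(o["eef_pos"]-off))
plan([(tcp(th,.73)+off,R,4,1) for th in (1.9,1.94)])
E
```

```text
[1.90693906 0.72372803]
14.4 [0.5326 0.1437 0.1872] [ 0.4 -4.   3.7] 0.0071
[-0.1, -0.7, -0.2, 0.0, 0.0, 0.0, 4.0]
-
[0.0, 2.8, -3.1, 0.0, 0.0, 0.0, 4.0]
-
```

>>> {"api": "jog_arm", "payload": {"deltas": [[[0,2.4,-3,0,0,0,4],[0,0,0,0,0,0,10],[0,0,0,0,0,0,20],[0,0,0,0,0,0,30],[0,0,0,0,0,0,36]]]}}

```text
clock: 14.9
eef_pos: [0.5361, 0.1442, 0.19]
tool_rot: [0.684, 0.73, 0.006, 0.003]
ft_force: [-0.3, -0.1, 0.1]
grip_width: 0.0361
```

>>> {"api": "jog_arm", "payload": {"deltas": [[[0,0,-15,0,0,0,36],[0,0,-30,0,0,0,36],[0,-15,-40,0,0,0,36],[0,-30,-30,0,0,0,10],[0,0,0,0,0,0,0]]]}}

```text
clock: 15.4
eef_pos: [0.4885, 0.1406, 0.3051]
tool_rot: [0.684, 0.73, 0.004, 0.002]
ft_force: [0.8, 0.5, 0.5]
grip_width: 0.0077
```

```bash
python3 - <<'E'
from arc import *
import cv2
p=np.load("bath.npy")
a=camera("scene")[:,:,::-1]; b=camera("top")[:,:,::-1]
a=cv2.resize(np.ascontiguousarray(a[70:270,230:430]),None,fx=2,fy=2)
b=cv2.resize(b[130:330,270:470],(400,400))
cv2.imwrite("pics/s6.png",np.hstack([a,b])); print(get_obs()["joint_pos"])
E
```

```text
[2.79181564e-01 2.37847310e-01 1.81272885e-01 1.51014684e+00
 6.45433716e-04 1.78538561e+00]
```

View pics/s6.png

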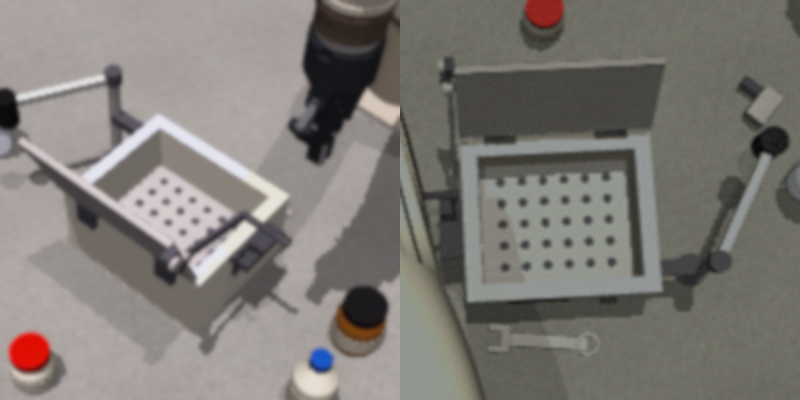

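The picture shows the lid leaning back again and the leg still swung out, with its foot at (285,240), so it stays locked. Next is the sensor arm, gripped with the jaws across the bar 90 mm from the post.

```bash
cat > sens.py <<'E'
from plan import *
p=np.load("bath.npy"); po=b2w(p,(-.07,-.18,.156))[0]
def sp(a,r=.09,z=.156):
    w=np.pi/2+p[2]-a; q=po+[r*np.cos(w),r*np.sin(w),0]; q[2]=z; return q,down(w+np.pi/2)
E
python3 - <<'E'
from sens import *
q,R=sp(2.05,z=.27); print(q)
plan([((.47,-.05,.29),down(p[2]+.45),45,5),(q,R,45,6)])
E
```

```text
[ 0.54557867 -0.26260785  0.27      ]
15.5 [0.4893 0.1405 0.3011] [ 0.5 -0.4 -0.1] -0.0002
[-37.8, -6.3, 2.1, 0.05, -0.01, -5.12, 45.0]
[-37.1, -9.7, 2.1, 0.05, -0.01, -5.12, 45.0]
[-36.0, -12.9, 2.2, 0.05, -0.01, -5.12, 45.0]
[-34.7, -16.1, 2.2, 0.05, -0.01, -5.12, 45.0]
[-33.2, -19.1, 2.2, 0.05, -0.01, -5.12, 45.0]
-
[-37.1, -6.4, 3.3, 0.0, 0.0, -6.13, 45.0]
[-36.2, -10.3, 3.3, 0.0, 0.0, -6.13, 45.0]
[-34.9, -14.1, 3.3, 0.0, 0.0, -6.13, 45.0]
[-33.2, -17.7, 3.3, 0.0, 0.0, -6.13, 45.0]
[-31.1, -21.2, 3.3, 0.0, 0.0, -6.13, 45.0]
[-28.6, -24.4, 3.3, 0.0, 0.0, -6.13, 45.0]
-
```

>>> {"api": "jog_arm", "payload": {"deltas": [[[-38,-6,2,0,0,-5.1,45],[-37,-10,2,0,0,-5.1,45],[-36,-13,2,0,0,-5.1,45],[-35,-16,2,0,0,-5.1,45],[-33,-19,2,0,0,-5.1,45]]]}}

```text
clock: 16.0
eef_pos: [0.4727, -0.0519, 0.2809]
tool_rot: [0.494, 0.87, -0.001, -0.003]
ft_force: [0.4, 0.8, 0.8]
grip_width: 0.0449
```

>>> {"api": "jog_arm", "payload": {"deltas": [[[-37,-6,3,0,0,-6.1,45],[-36,-10,3,0,0,-6.1,45],[-35,-14,3,0,0,-6.1,45],[-33,-18,3,0,0,-6.1,45],[-31,-21,3,0,0,-6.1,45]]]}}

```text
clock: 16.5
eef_pos: [0.5406, -0.2349, 0.2533]
tool_rot: [0.238, 0.971, 0.001, -0.01]
ft_force: [0.3, 0.2, 0.5]
grip_width: 0.0449
```

```bash
python3 - <<'E'
from sens import *
q,R=sp(2.05,z=.23)
plan([(q,R,45,3)])
E
```

```text
16.5 [ 0.5406 -0.2349  0.2533] [0.3 0.2 0.5] 0.0449
[-5.9, -7.4, 7.7, -0.05, -0.4, -1.2, 45.0]
[-5.7, -7.5, 7.7, -0.05, -0.4, -1.2, 45.0]
[-5.5, -7.6, 7.7, -0.05, -0.4, -1.2, 45.0]
-
```

>>> {"api": "jog_arm", "payload": {"deltas": [[[-5.9,-7.4,7,0,-0.4,-1.2,45],[-5.7,-7.5,7,0,-0.4,-1.2,45],[-5.5,-7.6,7,0,-0.4,-1.2,45],[0,0,0,0,0,0,45]]]}}

```text
clock: 16.9
eef_pos: [0.5454, -0.2703, 0.2175]
tool_rot: [0.209, 0.978, -0.0, -0.007]
ft_force: [-0.0, 0.6, -0.1]
grip_width: 0.0449
```

```bash
python3 - <<'E'
from sens import *
import cv2
o=get_obs(); im=camera("wrist")[:,:,::-1].copy(); m=camera_model("wrist"); f=200/np.tan(np.radians(m["fovy"])/2)
R=Ro.from_quat(o["tool_rot"]); T=m["T_tool_cam"]
for r in (.05,.09,.13,.16):
    q,_=sp(2.05,r,.181); t=R.inv().apply(q-o["eef_pos"]); c=T[:3,:3].T@(t-T[:3,3])
    cv2.circle(im,(int(m["cx"]+f*c[0]/c[2]),int(m["cy"]+f*c[1]/c[2])),3,(0,0,255),-1)
cv2.imwrite("pics/w7.png",im)
plan([(*sp(2.05),45,3)])
E
```

```text
16.95 [ 0.5453 -0.2697  0.2178] [0.1 0.2 1.2] 0.0449
[0.6, 2.2, 20.6, -0.06, -0.28, -0.07, 45.0]
[0.7, 2.2, 20.6, -0.06, -0.28, -0.07, 45.0]
[0.8, 2.2, 20.6, -0.06, -0.28, -0.07, 45.0]
-
```

View pics/w7.png

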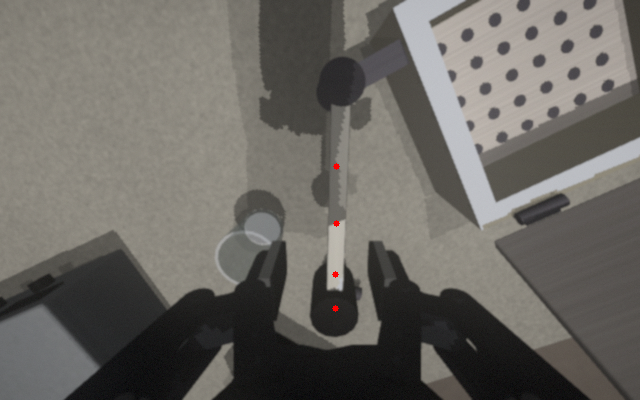

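The bar lies centred between the fingers and my markers at (336,166)–(335,308) sit on it. I'm descending and gripping.

>>> {"api": "jog_arm", "payload": {"deltas": [[[0.6,2.2,20.5,0,-0.3,0,45],[0.7,2.2,20.5,0,-0.3,0,45],[0.8,2.2,20,0,-0.3,0,40],[0,0,0,0,0,0,25],[0,0,0,0,0,0,6]]]}}

```text
clock: 17.45
eef_pos: [0.5463, -0.2607, 0.1536]
tool_rot: [0.209, 0.978, -0.001, -0.001]
ft_force: [0.0, -1.3, 4.7]
grip_width: 0.0118
```

>>> {"api": "jog_arm", "payload": {"deltas": [[[0,0,0,0,0,0,6],[0,0,0,0,0,0,6]]]}}

```text
clock: 17.65
eef_pos: [0.5462, -0.2608, 0.1538]
tool_rot: [0.209, 0.978, -0.002, -0.001]
ft_force: [0.5, -1.6, -5.4]
grip_width: 0.0111
```

```bash
cat >> sens.py <<'E'
def here():
    o=get_obs(); d=o["eef_pos"]-po; yy=Ro.from_quat(o["tool_rot"]).as_matrix()[:,1]
    a=np.pi/2+p[2]-np.arctan2(d[1],d[0]); ay=np.pi/2+p[2]-(np.arctan2(yy[1],yy[0])-np.pi/2)
    print("ang by pos",a,"by yaw",(ay+np.pi)%(2*np.pi)-np.pi,"r",np.hypot(d[0],d[1]),"ft",np.round(o["ft_force"],1),np.round(o["ft_torque"],2)); return o
E
python3 - <<'E'
from sens import *
o=here(); a0=2.05; r=np.hypot(*(o["eef_pos"]-po)[:2]); z=o["eef_pos"][2]
plan([(*sp(a,r,z),6,1) for a in np.linspace(a0,1.4,9)[1:]])
E
```

```text
ang by pos 2.028779763066252 by yaw 2.053148367491927 r 0.08990664016830181 ft [ 0.5 -1.6 -5.4] [-0.23 -0.12  0.19]
17.65 [ 0.5462 -0.2608  0.1538] [ 0.5 -1.6 -5.4] 0.0111
[0.3, 5.4, -0.0, -0.2, -0.11, -4.84, 6.0]
-
[0.3, 7.3, 0.0, 0.0, 0.0, -4.66, 6.0]
-
[0.3, 7.3, 0.0, 0.0, 0.0, -4.66, 6.0]
-
[0.3, 7.3, 0.0, 0.0, 0.0, -4.66, 6.0]
-
[0.3, 7.3, 0.0, 0.0, 0.0, -4.66, 6.0]
-
[0.3, 7.3, 0.0, 0.0, 0.0, -4.66, 6.0]
-
[0.3, 7.3, 0.0, 0.0, 0.0, -4.66, 6.0]
-
[0.3, 7.3, 0.0, 0.0, 0.0, -4.66, 6.0]
-
```

>>> {"api": "jog_arm", "payload": {"deltas": [[[0.3,6,0,0,0,-4.7,6],[0.3,7.3,0,0,0,-4.7,6],[0.3,7.3,0,0,0,-4.7,6],[0.3,7.3,0,0,0,-4.7,6],[0.3,7.3,0,0,0,-4.7,6]]]}}

```text
clock: 18.15
eef_pos: [0.5536, -0.2252, 0.1538]
tool_rot: [-0.0, 1.0, 0.001, -0.002]
ft_force: [-0.6, -0.0, -4.8]
grip_width: 0.0107
```

```bash
python3 - <<'E'
from sens import *
o=here(); 
plan([(*sp(a,.09,.1538),6,1) for a in np.arange(1.55,.9,-.085)])
E
```

```text
ang by pos 1.6224137416516253 by yaw 1.6321905093734683 r 0.09031669866335373 ft [-0.6 -0.  -4.8] [-0.19  0.15 -0.07]
18.15 [ 0.5536 -0.2252  0.1538] [-0.6 -0.  -4.8] 0.0107
[0.6, 6.5, 0.0, 0.09, -0.21, -4.71, 6.0]
-
[0.3, 7.6, 0.0, 0.0, 0.0, -4.87, 6.0]
-
[0.3, 7.6, 0.0, 0.0, 0.0, -4.87, 6.0]
-
[0.3, 7.6, 0.0, 0.0, 0.0, -4.87, 6.0]
-
[0.3, 7.6, 0.0, 0.0, 0.0, -4.87, 6.0]
-
[0.3, 7.6, 0.0, 0.0, 0.0, -4.87, 6.0]
-
[0.3, 7.6, 0.0, 0.0, 0.0, -4.87, 6.0]
-
[0.3, 7.6, 0.0, 0.0, 0.0, -4.87, 6.0]
-
```

>>> {"api": "jog_arm", "payload": {"deltas": [[[0.5,6.5,0,0,-0.2,-4.7,6],[0.3,7.6,0,0,0,-4.9,6],[0.3,7.6,0,0,0,-4.9,6]]]}}

```text
clock: 18.45
eef_pos: [0.5507, -0.2024, 0.1538]
tool_rot: [-0.131, 0.991, 0.002, -0.0]
ft_force: [-0.8, -0.4, -4.4]
grip_width: 0.0112
```

>>> {"api": "jog_arm", "payload": {"deltas": [[[0.3,7.6,0,0,0,-4.9,6],[0.3,7.6,0,0,0,-4.9,6]]]}}

```text
clock: 18.65
eef_pos: [0.5452, -0.1876, 0.1538]
tool_rot: [-0.218, 0.976, 0.002, -0.001]
ft_force: [-0.5, -1.0, -4.2]
grip_width: 0.0109
```

```bash
python3 - <<'E'
from sens import *
o=here(); 
plan([(*sp(a,.09,.1538),6,1) for a in np.arange(1.11,.5,-.085)])
E
```

```text
ang by pos 1.1930524910492983 by yaw 1.1928836638077085 r 0.09049831705370981 ft [-0.5 -1.  -4.2] [-0.26  0.07 -0.03]
18.65 [ 0.5452 -0.1876  0.1538] [-0.5 -1.  -4.2] 0.0109
[0.8, 7.5, 0.0, 0.21, -0.01, -4.75, 6.0]
-
[0.3, 7.6, 0.0, 0.0, 0.0, -4.87, 6.0]
-
[0.3, 7.6, 0.0, 0.0, 0.0, -4.87, 6.0]
-
[0.3, 7.6, 0.0, 0.0, 0.0, -4.87, 6.0]
-
[0.3, 7.6, 0.0, 0.0, 0.0, -4.87, 6.0]
-
[0.3, 7.6, 0.0, 0.0, 0.0, -4.87, 6.0]
-
[0.3, 7.6, 0.0, 0.0, 0.0, -4.87, 6.0]
-
[0.3, 7.6, 0.0, 0.0, 0.0, -4.87, 6.0]
-
```

Past the tightest point without contact.

>>> {"api": "jog_arm", "payload": {"deltas": [[[0.7,7.5,0,0.2,0,-4.8,6],[0.3,7.6,0,0,0,-4.9,6],[0.3,7.6,0,0,0,-4.9,6],[0.3,7.6,0,0,0,-4.9,6],[0.3,7.6,0,0,0,-4.9,6]]]}}

```text
clock: 19.15
eef_pos: [0.5214, -0.1571, 0.1538]
tool_rot: [-0.427, 0.904, 0.0, -0.001]
ft_force: [-0.2, -0.6, -5.5]
grip_width: 0.0111
```

>>> {"api": "jog_arm", "payload": {"deltas": [[[0.5,7.6,0,0,0,-4.9,6],[0.3,7.6,0,0,0,-4.9,6],[0.3,7.6,0,0,0,-4.9,6],[0.3,7.6,0,0,0,-4.9,6],[0.3,7.6,0,0,0,-4.9,6]]]}}

```text
clock: 19.65
eef_pos: [0.4867, -0.1397, 0.1538]
tool_rot: [-0.615, 0.788, 0.0, -0.001]
ft_force: [1.4, -1.6, -6.9]
grip_width: 0.0109
```

```bash
python3 - <<'E'
from sens import *
o=here(); 
plan([(*sp(0,.09,.1538),6,5)])
E
```

```text
ang by pos 0.32596194111170673 by yaw 0.3073212553559008 r 0.08956355738877472 ft [ 1.4 -1.6 -6.9] [-0.32 -0.12 -0.03]
19.65 [ 0.4867 -0.1397  0.1538] [ 1.4 -1.6 -6.9] 0.0109
[0.8, 5.8, 0.0, 0.02, -0.01, -3.52, 6.0]
[0.4, 5.8, 0.0, 0.02, -0.01, -3.52, 6.0]
[0.0, 5.8, 0.0, 0.02, -0.01, -3.52, 6.0]
[-0.3, 5.8, 0.0, 0.02, -0.01, -3.52, 6.0]
[-0.7, 5.8, 0.0, 0.02, -0.01, -3.52, 6.0]
-
```

>>> {"api": "jog_arm", "payload": {"deltas": [[[0.3,5.9,0,0,0,-3.5,6],[0.3,5.9,0,0,0,-3.5,6],[0.2,5.9,0,0,0,-3.5,6],[0.2,5.9,0,0,0,-3.5,6],[0.2,5.9,0,0,0,-3.5,6]]]}}

```text
clock: 20.15
eef_pos: [0.4585, -0.1373, 0.1538]
tool_rot: [0.733, -0.681, 0.001, -0.0]
ft_force: [1.3, -1.0, -8.0]
grip_width: 0.0109
```

```bash
python3 - <<'E'
from sens import *
o=here(); 
plan([(*sp(0,.09,.1538),6,1)])
E
```

```text
ang by pos 0.007829660633558833 by yaw -0.011658334733438025 r 0.08890044203942914 ft [ 1.3 -1.  -8. ] [-0.22 -0.33  0.1 ]
20.15 [ 0.4585 -0.1373  0.1538] [ 1.3 -1.  -8. ] 0.0109
[-1.1, 0.7, -0.0, -0.13, -0.06, 0.67, 6.0]
-
```

>>> {"api": "jog_arm", "payload": {"deltas": [[[0,0.3,0,0,0,0.3,6],[0,0,0,0,0,0,16],[0,0,0,0,0,0,30],[0,0,0,0,0,0,45],[0,0,-15,0,0,0,45]]]}}

```text
clock: 20.65
eef_pos: [0.4594, -0.1372, 0.1707]
tool_rot: [0.729, -0.684, 0.002, -0.002]
ft_force: [0.3, -0.7, 0.4]
grip_width: 0.045
```

>>> {"api": "jog_arm", "payload": {"deltas": [[[0,0,-30,0,0,0,45],[0,0,-40,0,0,0,45],[-5,38,-25,0,0,5,45],[-5,45,0,0,0,8,45],[-5,45,0,0,0,8,36]]]}}

```text
clock: 21.15
eef_pos: [0.3363, -0.1169, 0.2723]
tool_rot: [-0.587, 0.81, -0.006, 0.005]
ft_force: [-0.7, -0.2, 0.7]
grip_width: 0.0362
```

```bash
python3 - <<'E'
from sens import *
import cv2
print(get_obs()["eef_pos"])
b=camera("top")[:,:,::-1].copy()
for a,c in ((0,(0,0,255)),(.1,(255,0,0)),(-.1,(0,255,0))):
    for r in (0,.16): cv2.circle(b,tuple(int(round(v)) for v in proj("top",sp(a,r,.181 if r==0 else .19)[0])[0]),1,c,-1)
b=cv2.resize(b[130:330,260:520],None,fx=3,fy=3,interpolation=cv2.INTER_CUBIC)
cv2.imwrite("pics/t8.png",b)
E
```

```text
[ 0.33631932 -0.11686729  0.2722523 ]
```

View pics/t8.png

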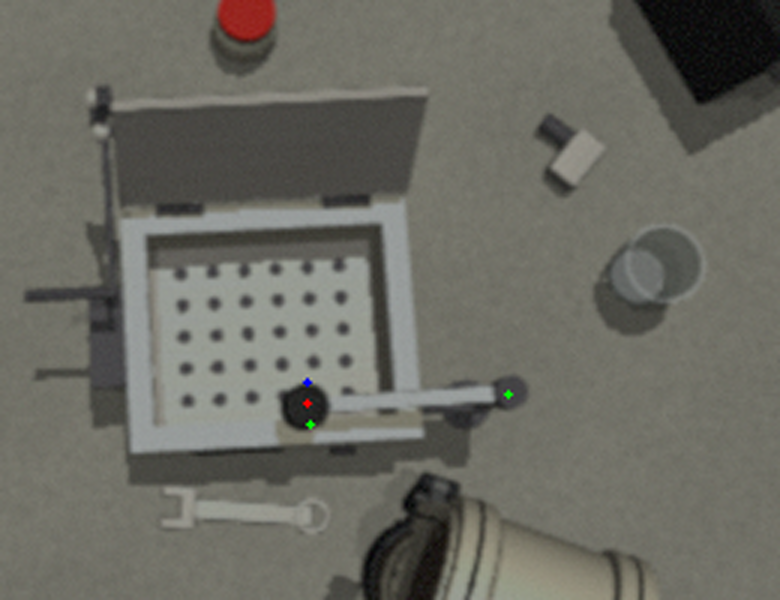

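The sensor head at (307,405) sits on the angle-0 marker, so it is within about 0.02 rad. I'm going back to the foot to lower the lid again.

```bash
python3 - <<'E'
from plan import *
p=np.load("bath.npy")
plan([((.43,.12,.29),down(p[2]+np.pi),36,7),((.535,.144,.25),down(p[2]+np.pi),36,4)])
E
```

```text
21.2 [ 0.3286 -0.1142  0.2718] [-9.4  2.6 -1.4] 0.036
[-36.3, -3.2, -2.5, -0.07, 0.0, -3.14, 36.0]
[-36.1, -5.2, -2.5, -0.07, 0.0, -3.14, 36.0]
[-35.8, -7.1, -2.5, -0.07, 0.0, -3.14, 36.0]
[-35.3, -9.1, -2.5, -0.07, 0.0, -3.14, 36.0]
[-34.8, -11.0, -2.5, -0.07, 0.0, -3.14, 36.0]
[-34.1, -12.9, -2.6, -0.07, 0.0, -3.14, 36.0]
[-33.4, -14.7, -2.6, -0.07, 0.0, -3.14, 36.0]
-
[-4.4, -26.6, 10.0, 0.0, 0.0, 0.0, 36.0]
[-4.4, -26.6, 10.0, 0.0, 0.0, 0.0, 36.0]
[-4.4, -26.6, 10.0, 0.0, 0.0, 0.0, 36.0]
[-4.4, -26.6, 10.0, 0.0, 0.0, 0.0, 36.0]
-
```

>>> {"api": "jog_arm", "payload": {"deltas": [[[-36,-3,-2.5,0,0,-3.1,36],[-36,-5,-2.5,0,0,-3.1,36],[-36,-7,-2.5,0,0,-3.1,36],[-35,-9,-2.5,0,0,-3.1,36],[-35,-11,-2.5,0,0,-3.1,36]]]}}

```text
clock: 21.7
eef_pos: [0.4006, 0.0548, 0.2905]
tool_rot: [-0.687, 0.726, -0.008, 0.006]
ft_force: [0.6, -0.5, -0.5]
grip_width: 0.036
```

>>> {"api": "jog_arm", "payload": {"deltas": [[[-34,-13,-2.5,0,0,-3.1,36],[-33,-15,-2.5,0,0,-3.1,36],[-4,-27,5,0,0,0,36],[-4,-27,5,0,0,0,36],[0,0,0,0,0,0,36]]]}}

```text
clock: 22.2
eef_pos: [0.4897, 0.1429, 0.2908]
tool_rot: [0.731, -0.682, 0.01, -0.01]
ft_force: [-0.8, -0.5, -0.6]
grip_width: 0.0359
```

```bash
python3 - <<'E'
from plan import *
p=np.load("bath.npy")
plan([((.535,.144,.26),down(p[2]+np.pi),36,3),((.535,.144,.185),down(p[2]+np.pi),36,4)])
E
```

```text
22.2 [0.4897 0.1429 0.2908] [-0.8 -0.5 -0.6] 0.0359
[0.7, -14.8, 10.7, -0.56, -0.02, 0.14, 36.0]
[0.6, -14.9, 10.5, -0.56, -0.02, 0.14, 36.0]
[0.6, -15.0, 10.4, -0.56, -0.02, 0.14, 36.0]
-
[0.0, 0.0, 18.8, 0.0, 0.0, 0.0, 36.0]
[0.0, 0.0, 18.8, 0.0, 0.0, 0.0, 36.0]
[0.0, 0.0, 18.8, 0.0, 0.0, 0.0, 36.0]
[0.0, 0.0, 18.8, 0.0, 0.0, 0.0, 36.0]
-
```

>>> {"api": "jog_arm", "payload": {"deltas": [[[0.7,-14.8,10.7,-0.6,0,0.1,36],[0.6,-14.9,10.5,-0.6,0,0.1,36],[0.6,-15,10.4,-0.6,0,0.1,36],[0,0,15,0,0,0,36],[0,0,0,0,0,0,36]]]}}

```text
clock: 22.7
eef_pos: [0.5365, 0.1448, 0.2465]
tool_rot: [0.73, -0.684, -0.001, 0.0]
ft_force: [0.2, -0.1, -0.4]
grip_width: 0.0361
```

```bash
python3 - <<'E'
from plan import *
p=np.load("bath.npy")
plan([((.535,.144,.185),down(p[2]+np.pi),36,3)])
E
```

```text
22.7 [0.5365 0.1448 0.2465] [ 0.2 -0.1 -0.4] 0.0361
[0.2, 0.5, 20.5, 0.02, 0.01, 0.05, 36.0]
[0.2, 0.5, 20.5, 0.02, 0.01, 0.05, 36.0]
[0.2, 0.5, 20.5, 0.02, 0.01, 0.05, 36.0]
-
```

>>> {"api": "jog_arm", "payload": {"deltas": [[[0.2,0.5,20.5,0,0,0,36],[0.2,0.5,20.5,0,0,0,36],[0.2,0.5,20.5,0,0,0,30],[0,0,0,0,0,0,20],[0,0,0,0,0,0,10]]]}}

```text
clock: 23.2
eef_pos: [0.5346, 0.1442, 0.1898]
tool_rot: [0.729, -0.684, 0.001, -0.002]
ft_force: [-2.2, -0.8, 1.2]
grip_width: 0.0101
```

>>> {"api": "jog_arm", "payload": {"deltas": [[[0,0,0,0,0,0,4],[0,0,0,0,0,0,4],[0,0,0,0,0,0,4]]]}}

```text
clock: 23.5
eef_pos: [0.5344, 0.1441, 0.1905]
tool_rot: [0.729, -0.684, 0.001, -0.002]
ft_force: [0.1, 0.3, -7.3]
grip_width: 0.0075
```

```bash
python3 - <<'E'
from arc import *
o=get_obs(); off=o["eef_pos"]-tcp(1.95,.73); np.save("off.npy",off); R=Ro.from_quat(o["tool_rot"]); print(off)
plan([(tcp(th,.73-.02*min(1,(1.95-th)/.2))+off,R,4,1) for th in np.arange(1.9,1.65,-.05)])
E
```

```text
[0.00079608 0.00221512 0.01156691]
23.5 [0.5344 0.1441 0.1905] [ 0.1  0.3 -7.3] 0.0075
[0.0, 3.3, 4.5, 0.0, 0.0, 0.0, 4.0]
-
[0.0, 3.0, 4.7, 0.0, 0.0, 0.0, 4.0]
-
[0.0, 2.7, 4.8, 0.0, 0.0, 0.0, 4.0]
-
[0.0, 2.5, 4.9, 0.0, 0.0, 0.0, 4.0]
-
[0.0, 2.5, 4.5, 0.0, 0.0, 0.0, 4.0]
-
```

>>> {"api": "jog_arm", "payload": {"deltas": [[[0,3.3,4.5,0,0,0,4],[0,3.2,4.5,0,0,0,4],[0,3,4.5,0,0,0,4],[0,2.8,4.7,0,0,0,4]]]}}

```text
clock: 23.9
eef_pos: [0.5281, 0.1437, 0.1785]
tool_rot: [0.729, -0.684, 0.007, -0.009]
ft_force: [0.7, -0.9, 5.7]
grip_width: 0.0072
```

```bash
python3 - <<'E'
from arc import *
o=get_obs(); off=np.load("off.npy"); R=Ro.from_quat(o["tool_rot"]); print(inv(o["eef_pos"]-off))
plan([(tcp(th,.72)+off,R,4,1) for th in np.arange(1.70,1.45,-.05)])
E
```

```text
[1.83674157 0.70593903]
23.9 [0.5281 0.1437 0.1785] [ 0.7 -0.9  5.7] 0.0072
[0.0, 8.4, 10.2, 0.0, 0.0, 0.0, 4.0]
-
[0.0, 2.4, 4.6, 0.0, 0.0, 0.0, 4.0]
-
[0.0, 2.2, 4.7, 0.0, 0.0, 0.0, 4.0]
-
[0.0, 1.9, 4.8, 0.0, 0.0, 0.0, 4.0]
-
[0.0, 1.7, 4.9, 0.0, 0.0, 0.0, 4.0]
-
```

>>> {"api": "jog_arm", "payload": {"deltas": [[[0,4.4,4.8,0,0,0,4],[0,4,5,0,0,0,4],[0,2.6,4.6,0,0,0,4],[0,2.2,4.7,0,0,0,4]]]}}

```text
clock: 24.3
eef_pos: [0.5163, 0.143, 0.1606]
tool_rot: [0.729, -0.684, 0.009, -0.012]
ft_force: [5.2, -4.1, 2.7]
grip_width: 0.007
```

```bash
python3 - <<'E'
from arc import *
o=get_obs(); off=np.load("off.npy"); R=Ro.from_quat(o["tool_rot"]); print(inv(o["eef_pos"]-off))
plan([(tcp(th,.715)+off,R,4,1) for th in np.arange(1.55,1.2,-.05)])
E
```

```text
[1.61979497 0.72043801]
24.3 [0.5163 0.143  0.1606] [ 5.2 -4.1  2.7] 0.007
[0.0, 2.4, 7.2, 0.0, 0.0, 0.0, 4.0]
-
[0.0, 1.7, 4.9, 0.0, 0.0, 0.0, 4.0]
-
[0.0, 1.5, 4.9, 0.0, 0.0, 0.0, 4.0]
-
[0.0, 1.2, 5.0, 0.0, 0.0, 0.0, 4.0]
-
[0.0, 1.0, 5.1, 0.0, 0.0, 0.0, 4.0]
-
[0.0, 0.7, 5.1, 0.0, 0.0, 0.0, 4.0]
-
[0.0, 0.5, 5.1, 0.0, 0.0, 0.0, 4.0]
-
[0.0, 0.2, 5.2, 0.0, 0.0, 0.0, 4.0]
-
```

>>> {"api": "jog_arm", "payload": {"deltas": [[[0,1.4,4,0,0,0,4],[0,1.2,4.3,0,0,0,4],[0,1.5,4.9,0,0,0,4],[0,1.3,4.9,0,0,0,4],[0,1,5,0,0,0,4]]]}}

```text
clock: 24.8
eef_pos: [0.5087, 0.1426, 0.1339]
tool_rot: [0.729, -0.684, 0.008, -0.011]
ft_force: [-0.2, 0.2, 1.7]
grip_width: 0.0068
```

```bash
python3 - <<'E'
from arc import *
o=get_obs(); off=np.load("off.npy"); R=Ro.from_quat(o["tool_rot"]); print(inv(o["eef_pos"]-off), tcp(1.19,.73)+off)
plan([(tcp(th,.715)+off,R,4,1) for th in np.arange(1.3,1.16,-.05)])
E
```

```text
[1.35024177 0.72136487] [0.50681896 0.14243074 0.11780252]
24.8 [0.5087 0.1426 0.1339] [-0.2  0.2  1.7] 0.0068
[0.1, 0.1, 5.6, 0.0, 0.0, 0.0, 4.0]
-
[0.0, 0.4, 5.1, 0.0, 0.0, 0.0, 4.0]
-
[0.0, 0.2, 5.2, 0.0, 0.0, 0.0, 4.0]
-
```

>>> {"api": "jog_arm", "payload": {"deltas": [[[0,0.3,5,0,0,0,4],[0,0.4,5,0,0,0,4],[0,0.2,3,0,0,0,4],[0,0,1.5,0,0,0,4],[0,0,0,0,0,0,4]]]}}

```text
clock: 25.3
eef_pos: [0.5074, 0.1426, 0.1162]
tool_rot: [0.729, -0.684, 0.007, -0.01]
ft_force: [1.8, 1.1, 0.4]
grip_width: 0.0073
```

>>> {"api": "jog_arm", "payload": {"deltas": [[[0,0,1.5,0,0,0,4],[0,0,1,0,0,0,4]]]}}

```text
clock: 25.5
eef_pos: [0.5076, 0.1425, 0.1141]
tool_rot: [0.729, -0.684, 0.007, -0.01]
ft_force: [1.0, -8.9, -0.4]
grip_width: 0.007
```

>>> {"api": "jog_arm", "payload": {"deltas": [[[0,0,1,0,0,0,4],[0,0,1,0,0,0,4]]]}}

```text
clock: 25.7
eef_pos: [0.5082, 0.1427, 0.1141]
tool_rot: [0.729, -0.684, 0.008, -0.011]
ft_force: [-2.5, 2.5, 11.8]
grip_width: 0.0073
```

Contact: z is stuck at 0.1141 and the force has risen to +11.8 N. I'm releasing gently and withdrawing upwards.

>>> {"api": "jog_arm", "payload": {"deltas": [[[0,0,0,0,0,0,10],[0,0,0,0,0,0,14],[0,0,0,0,0,0,20],[0,0,0,0,0,0,30],[0,0,0,0,0,0,36]]]}}

```text
clock: 26.2
eef_pos: [0.5067, 0.1433, 0.1135]
tool_rot: [0.729, -0.684, 0.006, -0.01]
ft_force: [-0.1, 0.1, -0.1]
grip_width: 0.0361
```

>>> {"api": "jog_arm", "payload": {"deltas": [[[0,0,-10,0,0,0,36],[0,0,-25,0,0,0,36],[0,0,-40,0,0,0,36],[-10,10,-40,0,0,0,36],[-20,40,-20,0,0,0,36]]]}}

```text
clock: 26.7
eef_pos: [0.4519, 0.1681, 0.2501]
tool_rot: [0.727, -0.686, 0.004, -0.008]
ft_force: [-0.6, 0.0, 0.5]
grip_width: 0.0364
```

>>> {"api": "jog_arm", "payload": {"deltas": [[[-10,45,0,0,0,0,36],[-10,45,0,0,0,0,36],[0,0,0,0,0,0,36]]]}}

```text
clock: 27.0
eef_pos: [0.3572, 0.185, 0.2551]
tool_rot: [0.728, -0.685, 0.005, -0.013]
ft_force: [1.2, -0.3, -0.2]
grip_width: 0.0357
```

```bash
python3 - <<'E'
from arc import *
import cv2
a=camera("scene")[:,:,::-1]; b=camera("top")[:,:,::-1]
a=cv2.resize(np.ascontiguousarray(a[70:270,230:430]),None,fx=2,fy=2)
b=cv2.resize(b[130:330,270:470],(400,400))
cv2.imwrite("pics/s9.png",np.hstack([a,b])); o=get_obs(); print(o["clock"],o["eef_pos"],o["ft_force"])
E
```

```text
27.1 [0.36161364 0.18547461 0.2554357 ] [ 0.8654768  -0.01127613  0.01576518]
```

View pics/s9.png

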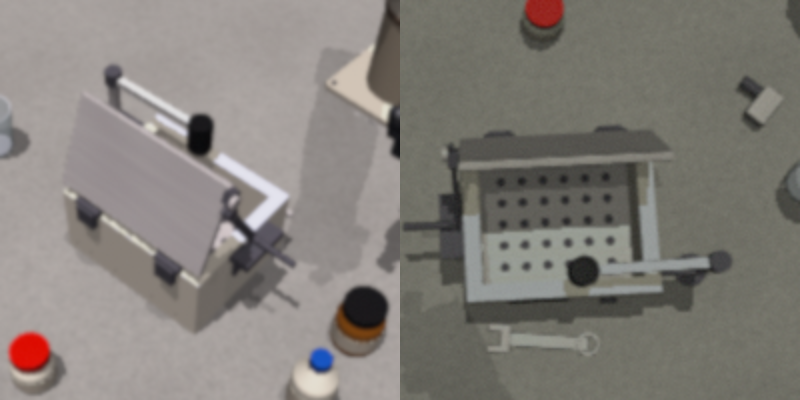

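The final views show the lid at (145,170) standing half open on the leg, with its foot on the bracket at (265,245). The sensor arm lies across the bath, with its head at (583,271) in the top view. The other things haven't moved and the robot touches nothing, so I'm handing it in.

```bash
python3 -c "
from workcell import *
print(job_done())"
```

```text
the job is handed in; nothing more can be done
None
```

The job is done and handed in at about 27 s. The prop leg is locked, the lid stands half open on it with its foot on the bracket, and the sensor arm points straight across the bath.

- **Leg and lid:** I swung the leg past its dead point by the foot pin. It stayed against its stop when I let go, and I then lowered the lid while holding the foot.
- **Repeat of the lid move:** With the lid half open, the sensor head would have hit its right edge. So I lifted the lid back by the locked leg, turned the sensor arm, and lowered the lid a second time. The lid therefore came forward twice, and the sensor was set before the final lowering.
- **Sensor arm:** The tool read between −0.01 and +0.01 rad before release. The top view afterwards put the head on the 0 mark, within about 0.02 rad.
- **Final pictures:** The lid is in the same place as after the first lowering, when its edge was near the 1.19 rad marker. I did not measure its final angle separately.
- **Forces and surroundings:** Wrist-force readings stayed at or below about 12 N. The other items on view had not moved, and the gripper was clear of everything. I saw no failed or conflicting checks.

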